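# Shed isolator: clear the cover, throw the guarded toggle off, close up

### The arm

A 6-joint arm with a two-finger parallel gripper is mounted at the origin on the work surface. World frame = base frame: x ahead of the robot, y to its left, z up, the work surface at z = 0. Lengths are in m, angles in rad, forces in N, time in s.
With the tool pointing down it reaches from about 0.35 to 0.975 m from the base axis. Payload 4.9 kg.
Tool frame: the origin (TCP) lies on the centre line of the jaws, within the pads' length; the fingertips stand 8 mm ahead of it and the grasp point (between the pads) lies 11 mm behind it (env.tip_reach is the distance from the TCP to the fingertips, in m); z points along the fingers, y is the direction in which the jaws open and shut (so a half turn about z gives the same grasp; the last joint's range is limited). The gripper opens to 85 mm and grips with 20 to 120 N. Pads are 22 mm wide; open, the fingers measure 114 mm over their backs; the gripper's body (76 mm by 85 mm) begins 54 mm behind the grasp point. The pads swing forward as they close: fully open they stand 13 mm farther back than shut.
Start: joints at [1.199, 0.053, 1.613, -0, 1.476, -0.119], TCP at [0.156, 0.605, 0.239] pointing down, gripper open.
Joint ranges: [-3.01, 3.01], [-1.01, 2.22], [0.06, 2.58], [-1.02, 4.17], [0.09, 2.62], [-3.14, 3.14]. Speed limits (rad/s): [2.57, 2.57, 3.14, 3.14, 3.14, 3.14].

### API

Orientations are given as a rotation vector (axis times angle).
In Python, from cell import readout, viewer, env, nets gives the robot as it stands. The module is installed in compiled form; this text tells all that it offers.
- The arm moves only by the tool apply_moves, never from a script. Its argument "plan" is text: rows parted by semicolons, each of 6 numbers parted by spaces: the shift along the tool's x, y, z in cm, then the turn, a rotation vector about the tool's x, y, z in rad. In form: tx ty tz wx wy wz; .... A call has 1 to 12 rows; each row is the pose to reach, as a shift and turn from the pose commanded when the call began, along the tool's axes at that moment; what a row does not reach only later rows make up. A row lasts 1/12 s, in which the tool goes at most 41.7 mm and 7.16 degrees, less where a joint would pass 70% of its speed; a pose out of reach is approached as far as the arm can. A call with a gripper value outside its range is refused whole. "gripper" is the closure, from 0 (fully open) to 1 (shut), set as the call begins (left out, the last holds). The fingers move at their own pace and stop on an object; the grip force is fixed at half the most. Time passes only in rows, so rows that repeat a pose let the fingers close. It gives the time, the measured TCP pose, the force and the opening at its end, in the units of the state.
- readout.sense(): the state, without advancing time (a new reading comes with each control period).
- viewer.snapshot(name): name is "side" or "top"; returns a dict with "pixels" (480x640x3 uint8, red, green, blue), "depth" (480x640 float32, m along the optical axis (not along the pixel's ray), 0 where there is no reading), "fx", "fy", "cx", "cy" (pixels), "D" ([k1, k2, p1, p2, k3] as OpenCV has them; the pictures are not rectified), "R" (3x3) and "t" (3): a world point X has camera coordinates R X + t. Camera axes: x right, y down, z forward; pixel columns grow to the right and rows downward; lengths in m; the calibration is good to about 2 mm. A picture is of the moment at which its call begins.
- env.hand_in(): hands the job in, once; it reports no verdict.
Trained networks look in the newest picture that a camera, given by its name, has taken for a name from the list of things; names that differ only in an ending like _2 or _b are one class to them, and where a whole thing is asked for, a point or a joint stands for the part that bears it (a point fixed in the world has none). Each returns a list of dicts, best first, with "p" (0 to 1); they miss things now and then, are a little off and sometimes report something else, mostly with a low value. They report only what shows in the picture. A call takes as long as a camera call. They do not tell look-alikes from the thing itself.
- nets.find_in(camera, name): "centre" ([x, y, z] in m, in world coordinates, good to about 4 mm: the middle of the surface that is visible of it).
- nets.cut_out(camera, name): "mask" (480x640 bool, what is visible of it).
The state is a dict: "time_s": time; "joint_pos": joint angles; "joint_vel": joint speeds; "effort": joint torques, N m; "ee_pos": TCP position; "tcp_rot": TCP orientation; "contact_force": force on the tool from outside, world axes, zero at the start; "wrist_torque": the same for the moment, N m; "finger_gap": finger opening in m.
Only numpy, scipy, OpenCV 4.12 (cv2) and the standard library are available. Lean on these libraries where they do the work, as an engineer would, in place of code of your own. Each camera call takes 0.05 s, during which the arm holds its last target.

### The job

Switch the bench supply off: lift the rim lock off the isolator's clear cover and lay it flat (do not drop it) in the drawer compartment that holds the padlock, then swing the cover up to about upright, flip the red toggle fully over to off (leaning towards the cover's hinge), and lower the cover fully shut again without slamming it. Leave the grey toggle on, do not lift the cover with the lock still on it, and leave the other hardware, the jar and the oil tin as they are.

Things in the scene. Friction and masses are not known exactly. Their poses are not given: they have to be found in the camera images.
- isolator: Grey switch enclosure on its back, fixed, 160 (x) x 200 (y) x 84 mm to the rim, walls 5 mm, open on top under its cover. Origin: centre of the underside; +x from handle side to hinge side, +z up. A plate inside (top at z 38 mm) carries two toggles at x = 0, y = +45 and -45 mm; which is red varies. It and the drawer swap bench sides.
- cover (a joint): Angle of the cover (rad): 0 shut, 1.57 upright, 1.85 at its stop. The hinge is stiff: the cover stays at whatever angle it is left; about 4 to 5 N upward at the handle opens it. It has no catch.
- cover_hinge (a point): Middle of the cover's hinge line, at isolator x = +80 mm, z = 84 mm; the line runs along the isolator's y. The cover is a dark frame with a clear window, 160 x 200 x 8 mm; shut, it lies on the rim with its top 92 mm above the bench.
- cover_handle (a point): Middle of the bow handle's bar: round steel, 10 mm thick, 110 mm long parallel to the hinge, 205 mm from it, 45 mm out from the cover's front edge, in the cover's plane (88 mm above the bench when shut), an arm at each end; gap to the cover 40 x 100 mm. Pinched across from above, it turns between the pads as the cover swings. Frame turns with the cover.
- red_toggle (a joint): Angle of the red toggle (rad): 0 = on, leaning 0.42 rad from upright away from the hinge (towards the handle side); 0.84 = off, leaning 0.42 rad towards the hinge. Over-centre: it needs about 6 N at the tip to start (more lower down) and snaps to the nearer end from half way (0.42). It starts on.
- grey_toggle (a joint): The same for the grey toggle beside it (it feeds the shed light). It starts on and stays on.
- red_tip (a point): Middle of the top end of the red toggle lever (on a yellow plate). The lever is 12 mm thick (along the isolator's x when upright), 30 mm wide (along y) and 40 mm long from its pivot, which lies at isolator x = 0, z = 42 mm and runs along y.
- grey_tip (a point): Middle of the top end of the grey toggle lever (on a grey plate), the same shape.
- lock_mid (a point): Centre of the case of the bronze rim lock, half-way up it. The lock is 112 mm long (its x, bolt included), 64 mm wide (its y), case 22 mm thick, 0.45 to 0.7 kg, lying flat with its knob up on the middle of the shut cover, at any yaw. Its +z points up out of the knob.
- lock_knob (a point): Centre of the rim lock's brass knob, 35 mm above lock_mid: a round upright knob of 30 mm diameter, from 19 to 49 mm above lock_mid (30 to 60 mm above the lock's underside), on a narrower neck. Good to grip from above.
- drawer: Wooden drawer standing on the bench, fixed, 250 (x) x 320 (y) x 70 mm, walls and floor 8 mm, front board at its -x end out to 137 mm and 78 mm high, knobs to 185 mm. Origin: underside centre. A divider along x at y = 0, 8 mm thick, 60 high, makes two compartments 234 (x) x 148 mm (y) centred at y = +78, -78 mm. Padlock in the +x half of one, butt hinge in that of the other; their -x halves (x -117 to +5 mm) are free.
- padlock: Brass padlock lying flat in the drawer, 93 x 54 x 26 mm, steel shackle towards its +x. Origin: about its middle, on its underside. Which compartment it is in varies.
- butt_hinge: Steel butt hinge lying flat in the drawer's other compartment, 90 x 76 x 10 mm. Origin: middle of its underside.
- ring_handle: Blackened iron ring handle lying flat on the bench between isolator and drawer, 108 x 84 x 17 mm. Origin: about its middle, on the bench.
- jar: Amber glass jar with a copper lid standing close to the isolator, either beside the cover's handle on the isolator's +y side or beside the enclosure's -y wall, 64 mm diameter, 110 mm high. Origin: centre of its base.
- oil_tin: Green oil tin with a brass cap, standing in the other of the jar's two places, 63 mm diameter, 96 mm high. Origin: centre of its base.
Mind the look-alikes: they are no part of the job. Leave any blue or turquoise look-alike of the part that bears lock_mid alone.

How it is judged:
On the way, in this order (a step that is already met when the one before it is completed fails the run):
1. the rim lock lies flat and released in the padlock's compartment, the cover still shut (x of lock_mid in the frame of drawer between -0.117 and 0.117 m and z of lock_mid in the frame of drawer between 0 and 0.027 m and angle between lock_mid's own z axis and vertical below 0.12 rad and ((y of lock_mid in the frame of drawer between 0.004 and 0.152 m and y of padlock in the frame of drawer above 0.004 m) or (y of lock_mid in the frame of drawer between -0.152 and -0.004 m and y of padlock in the frame of drawer below -0.004 m)) and linear speed of rim_lock below 0.02 m/s and contact force between rim_lock and the fingers below 0.1 N and value of joint cover below 0.1 rad), for 0.2 s.
2. the cover is raised well clear of the toggles (past 1.0 rad) (value of joint cover above 1 rad), for 0.1 s.
3. the red toggle is fully over to off, with the cover up (value of joint red_toggle above 0.76 rad and value of joint cover above 0.8 rad), for 0.1 s.
At the end, for the whole second after the job is handed in: The cover is shut (within 0.04 rad, 8 mm at the handle), the red toggle fully off (past 0.76 of 0.84 rad), the grey toggle on (under 0.08 rad), and the rim lock lies flat (within 0.12 rad) on the floor of the drawer compartment that holds the padlock, released and at rest (x of lock_mid in the frame of drawer between -0.117 and 0.117 m and z of lock_mid in the frame of drawer between 0 and 0.027 m and angle between lock_mid's own z axis and vertical below 0.12 rad and ((y of lock_mid in the frame of drawer between 0.004 and 0.152 m and y of padlock in the frame of drawer above 0.004 m) or (y of lock_mid in the frame of drawer between -0.152 and -0.004 m and y of padlock in the frame of drawer below -0.004 m)) and linear speed of rim_lock below 0.02 m/s and contact force between rim_lock and the fingers below 0.1 N and value of joint cover below 0.04 rad and value of joint red_toggle above 0.76 rad and value of joint grey_toggle below 0.08 rad); the robot touches nothing.
It fails at once if the grey toggle is pushed over (value of joint grey_toggle above 0.3 rad).
It fails at once if the cover is lifted with the rim lock still on it (value of joint cover above 0.15 rad and horizontal distance between lock_mid and isolator below 0.12 m).
It fails at once if the rim lock is dropped: let go over the drawer more than 25 mm above where it would lie (contact force between rim_lock and the fingers below 0.1 N and horizontal distance between lock_mid and drawer below 0.2 m and z of lock_mid in the frame of drawer above 0.044 m).
It fails at once if the cover is slammed (faster than 3 rad/s near shut) (value of joint cover below 0.25 rad and velocity of joint cover below -3 rad/s).
It fails at once if the jar, oil tin, ring handle, padlock or butt hinge is shifted over 30 mm, or the jar or tin tipped (angle between any of jar, oil_tin's own z axis and vertical above 0.35 rad or distance of any of jar, oil_tin, ring_handle, padlock, butt_hinge from where it was at the start of the episode above 0.03 m).
It also fails if it takes over 72 s, if anything falls off the work surface, if the arm or the gripper's body presses on something with over 40 N, if the wrist force passes 120 N, or if a joint passes its speed limit or range.

## Working session

There is one attempt and no reset: what is moved stays moved. The work goes in short steps, Python scripts to look and compute and a tool call to move; the robot and the scene stay as the last step left them, time stands still between calls to the robot, and variables do not carry over. Pictures are saved under pics/ and viewed, and the job is handed in when it is done.

Besides the shell and the picture viewer there is one more tool, called after "Call:" as a command line: name --argument value ..., lists and objects as JSON in quotes. apply_moves: Moves the arm, as the interface text tells. Its arguments: {"type":"object","properties":{"plan":{"type":"string"},"gripper":{"type":"number"}},"required":["plan"]}

```bash
mkdir -p pics; ls; cat > h.py <<'E'
import numpy as np, cv2
from cell import readout, viewer, env, nets
def snap(cam,name):
    s=viewer.snapshot(cam)
    cv2.imwrite(f'pics/{name}.png',s['pixels'][:,:,::-1]); return s
def ray(s,u,v):
    K=np.array([[s['fx'],0,s['cx']],[0,s['fy'],s['cy']],[0,0,1]])
    p=cv2.undistortPoints(np.array([[[u,v]]],float),K,np.array(s['D'],float))[0,0]
    return np.array([p[0],p[1],1.])
def px3(s,u,v,d=None):
    if d is None: d=s['depth'][int(round(v)),int(round(u))]
    return s['R'].T@(ray(s,u,v)*d-s['t'])
def pxz(s,u,v,z):
    o=-s['R'].T@s['t']; r=s['R'].T@ray(s,u,v); return o+r*(z-o[2])/r[2]
def cloud(s,mask):
    vs,us=np.nonzero(mask&(s['depth']>0))
    K=np.array([[s['fx'],0,s['cx']],[0,s['fy'],s['cy']],[0,0,1]])
    p=cv2.undistortPoints(np.stack([us,vs],1).astype(float)[:,None],K,np.array(s['D'],float))[:,0]
    P=np.c_[p,np.ones(len(p))]*s['depth'][vs,us][:,None]
    return (P-s['t'])@s['R']
def proj(s,X):
    K=np.array([[s['fx'],0,s['cx']],[0,s['fy'],s['cy']],[0,0,1]])
    return cv2.projectPoints(np.atleast_2d(X).astype(float),cv2.Rodrigues(np.array(s['R'],float))[0],np.array(s['t'],float),K,np.array(s['D'],float))[0][:,0]
E
python3 - <<'E'
from h import *
np.set_printoptions(precision=4,suppress=True)
for c in ['side','top']:
    s=snap(c,c+'0'); print(c,-s['R'].T@s['t'])
    for n in ['isolator','cover_handle','cover_hinge','cover','lock_mid','lock_knob','drawer','padlock','butt_hinge','ring_handle','jar','oil_tin','red_tip','grey_tip']:
        try: print(n,[(np.array(d['centre']).round(3).tolist(),round(d['p'],2)) for d in nets.find_in(c,n)][:4])
        except Exception as e: print(n,e)
print(readout.sense())
E
```

```text
pics
side [ 0.3074 -0.7241  0.7603]
isolator [([0.456, -0.299, 0.09], 0.67)]
cover_handle [([0.459, -0.283, 0.09], 0.66)]
cover_hinge [([0.456, -0.284, 0.095], 0.75)]
cover [([0.456, -0.282, 0.094], 0.57)]
lock_mid [([0.71, -0.328, 0.021], 0.8), ([0.228, -0.299, 0.019], 0.72), ([0.668, -0.137, 0.024], 0.7), ([0.49, -0.271, 0.113], 0.59)]
lock_knob [([0.236, -0.302, 0.026], 0.94), ([0.712, -0.326, 0.018], 0.82), ([0.485, -0.269, 0.116], 0.74), ([0.671, -0.136, 0.02], 0.73)]
drawer [([0.465, 0.243, 0.037], 0.83), ([0.463, -0.281, 0.093], 0.47)]
padlock [([0.532, 0.184, 0.038], 0.56)]
butt_hinge [([0.539, 0.355, 0.011], 0.8)]
ring_handle [([0.54, 0.357, 0.011], 0.71), ([0.538, -0.015, 0.009], 0.69)]
jar [([0.362, -0.135, 0.086], 0.94), ([0.462, -0.28, 0.097], 0.51), ([0.539, 0.356, 0.015], 0.43)]
oil_tin [([0.51, -0.403, 0.076], 0.95)]
red_tip []
grey_tip []
top [ 0.3499 -0.0081  1.0993]
isolator [([0.469, -0.226, 0.089], 0.95), ([0.487, -0.25, 0.109], 0.35)]
cover_handle [([0.462, -0.233, 0.095], 0.81), ([0.365, -0.108, 0.111], 0.72)]
cover_hinge []
cover [([0.468, -0.238, 0.092], 0.61
[... 315 characters left out ...]

padlock [([0.537, 0.178, 0.037], 0.6)]
butt_hinge [([0.538, 0.335, 0.011], 0.98)]
ring_handle [([0.54, -0.01, 0.009], 0.85)]
jar [([0.366, -0.109, 0.109], 0.57)]
oil_tin []
red_tip []
grey_tip [([0.464, -0.234, 0.092], 0.19)]
{'time_s': 1.5, 'joint_pos': array([ 1.199 ,  0.0527,  1.6129,  0.    ,  1.476 , -0.119 ]), 'joint_vel': array([-0.0013, -0.0009, -0.0003,  0.0002,  0.0021,  0.0022]), 'effort': array([ -0.0016, -39.3671, -37.0444,  -0.0003,   0.0006,  -0.    ]), 'ee_pos': array([0.1563, 0.6051, 0.2393]), 'tcp_rot': array([-0.396 , -3.1165,  0.    ]), 'contact_force': array([0.0726, 1.031 , 0.7269]), 'wrist_torque': array([-0.0126,  0.0183, -0.0037]), 'finger_gap': 0.08534493872871161}
```

View pics/top0.png

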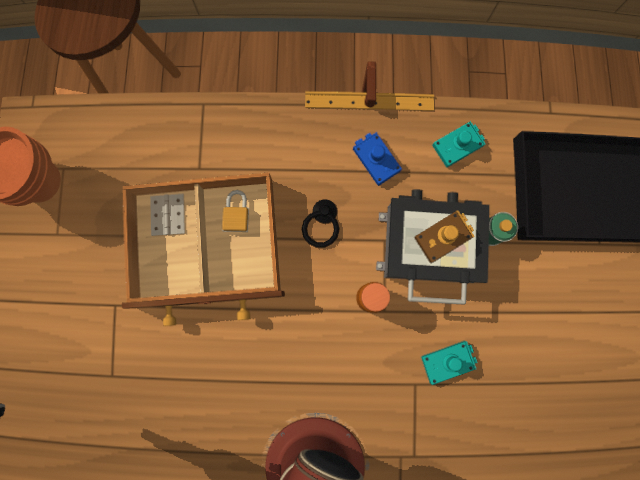

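View pics/side0.png

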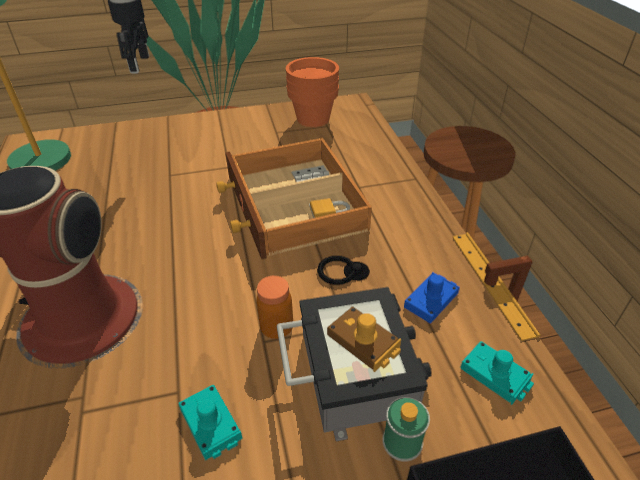

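```bash
python3 - <<'E'
from h import *
np.set_printoptions(precision=4,suppress=True)
s=snap('top','top1'); s2=snap('side','side1')
import pickle; pickle.dump((s,s2),open('s.pkl','wb'))
def rect(P):
    r=cv2.minAreaRect((P[:,:2]*1000).astype(np.float32)); return np.round(r[0],1),np.round(r[1],1),round(r[2],2)
# top knob
for nm,ss in (('top',s),('side',s2)):
    full=cloud(ss,np.ones((480,640),bool))
    iso=full[(full[:,0]>.3)&(full[:,0]<.6)&(full[:,1]>-.4)&(full[:,1]<-.1)]
    for lo,hi,what in [(.083,.098,'cover+handle'),(.107,.121,'lockcase'),(.135,.17,'knob')]:
        P=iso[(iso[:,2]>lo)&(iso[:,2]<hi)]
        # exclude jar
        P=P[~((np.hypot(P[:,0]-.365,P[:,1]+.108)<.05))]
        print(nm,what,len(P),P.mean(0),P.min(0),P.max(0),rect(P), np.median(P[:,2]))
    P=iso[(iso[:,2]>.083)&(iso[:,2]<.098)&(iso[:,0]>.39)]
    print('cover',rect(P))
    # jar
    for c in ((.365,-.108),(.5,-.39)):
        P=full[(np.hypot(full[:,0]-c[0],full[:,1]-c[1])<.055)&(full[:,2]>.02)]
        Q=P[P[:,2]>P[:,2].max()-.012]; print('cyl',P[:,2].max(),Q.mean(0),rect(P))
    D=full[(full[:,0]>.25)&(full[:,0]<.65)&(full[:,1]>.05)&(full[:,1]<.45)&(full[:,2]>.055)&(full[:,2]<.085)]
    print('drawer',rect(D),D.min(0),D.max(0))
# crops
im=cv2.resize(s['pixels'][180:320,340:530],None,fx=4,fy=4,interpolation=cv2.INTER_CUBIC); cv2.imwrite('pics/c1.png',im[:,:,::-1])
im=cv2.resize(s['pixels'][165:325,115:295],None,fx=3.7,fy=3.7,interpolation=cv2.INTER_CUBIC); cv2.imwrite('pics/c2.png',im[:,:,::-1])
E
```

```text
top cover+handle 6964 [ 0.4773 -0.2497  0.0918] [ 0.3541 -0.4     0.083 ] [ 0.5782 -0.142   0.098 ] (array([ 464.9, -270.9]), array([253. , 219.1]), 87.15) 0.09191958704468634
top lockcase 1420 [ 0.4885 -0.2518  0.1142] [ 0.4368 -0.3144  0.1071] [ 0.5439 -0.1956  0.1208] (array([ 491.3, -256.8]), array([ 64.7, 112.5]), 31.8) 0.11423786025969683
top knob 210 [ 0.4911 -0.256   0.1502] [ 0.4769 -0.2713  0.1353] [ 0.5066 -0.2425  0.1566] (array([ 492. , -257.5]), array([28.7, 29.2]), 72.29) 0.15131593609912747
cover (array([ 480.8, -250.9]), array([296. , 189.7]), 88.32)
cyl 0.11529235407141245 [ 0.366  -0.115   0.1101] (array([ 366.3, -112.8]), array([61.5, 59. ]), 2.4)
cyl 0.10119113812572628 [ 0.5084 -0.3607  0.0936] (array([ 513.4, -375.1]), array([64.9, 93.3]), 24.86)
drawer (array([479.5, 253.1]), array([264.9, 335.1]), 6.15) [0.3324 0.0729 0.055 ] [0.6252 0.424  0.0846]
side cover+handle 9568 [ 0.4739 -0.2701  0.0918] [ 0.3537 -0.4     0.083 ] [ 0.5779 -0.1388  0.0979] (array([ 463.9, -269.8]), array([256.5, 218.3]), 87.05) 0.09207110482374442
side lockcase 1930 [ 0.4886 -0.263   0.1141] [ 0.4367 -0.3156  0.1071] [ 0.5429 -0.1939  0.1204] (array([ 491.3, -257.8]), array([ 66.1, 112.6]), 31.66) 0.11443454802691981
side knob 334 [ 0.49   -0.2618  0.1486] [ 0.4767 -0.274   0.135 ] [ 0.506  -0.2431  0.1551] (array([ 490.8, -258.1]), array([27.2, 30. ]), 42.12) 0.15122752946231632
cover (array([ 478.8, -257.6]), array([282.6, 189.6]), 87.15)
cyl 0.11399355004089587 [ 0.3659 -0.1181  0.1101] (array([ 366.2, -117.9]), array([61. , 60.7]), 30.71)
cyl 0.09879846730536067 [ 0.5074 -0.3626  0.0928] (array([ 513.4, -374.7]), array([69. , 94.2]), 26.98)
drawer (array([478.3, 250.3]), array([265.2, 335. ]), 5.82) [0.331  0.0715 0.055 ] [0.6258 0.4253 0.0826]
```

View pics/c1.png

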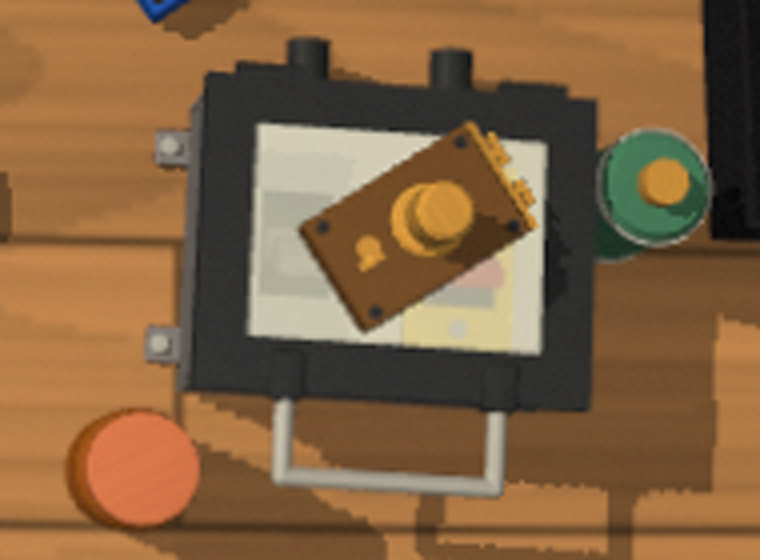

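View pics/c2.png

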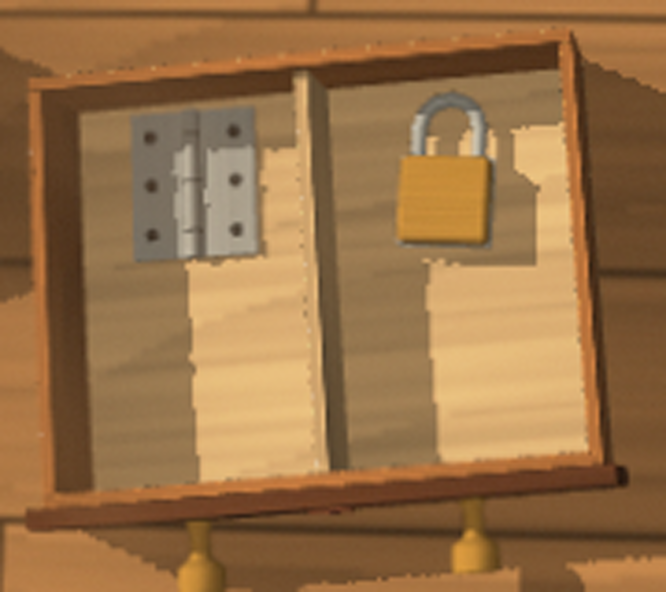

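```bash
cat > m.py <<'E'
from h import *
import pickle
np.set_printoptions(precision=4,suppress=True)
s,s2=pickle.load(open('s.pkl','rb'))
full=np.r_[cloud(s,np.ones((480,640),bool)),cloud(s2,np.ones((480,640),bool))]
def R(a): return np.array([[np.cos(a),-np.sin(a)],[np.sin(a),np.cos(a)]])
P=full[(full[:,2]>.0885)&(full[:,2]<.0955)&(abs(full[:,0]-.48)<.12)&(abs(full[:,1]+.25)<.14)]
P=P[(np.hypot(P[:,0]-.366,P[:,1]+.116)>.045)&(np.hypot(P[:,0]-.5084,P[:,1]+.363)>.04)]
best=None
for a in np.radians(np.arange(-7,3,.1)):
    L=P[:,:2]@R(a)   # local coords
    # sharpness: histogram of y edges
    c=L[(L[:,0]>np.percentile(L[:,0],15))]
    h=[np.histogram(L[:,k],bins=np.arange(-1,1,.001))[0].astype(float) for k in (0,1)]
    sc=sum((np.diff(x)**2).sum() for x in h)
    if best is None or sc>best[0]: best=(sc,a)
a=best[1]; L=P[:,:2]@R(a)
print('yaw deg',np.degrees(a))
for k in (0,1):
    h,e=np.histogram(L[:,k],bins=np.arange(L[:,k].min()-.002,L[:,k].max()+.003,.002)); print(k,e[0]); print(h)
H=full[(full[:,2]>.075)&(full[:,2]<.1)&(full[:,0]>.34)&(full[:,0]<.378)&(full[:,1]>-.33)&(full[:,1]<-.17)]
for lab,c in (('t',cloud(s,np.ones((480,640),bool))),('s',cloud(s2,np.ones((480,640),bool)))):
    H=c[(c[:,2]>.084)&(c[:,2]<.1)&(c[:,0]>.34)&(c[:,0]<.369)&(c[:,1]>-.36)&(c[:,1]<-.17)]
    print(lab,'handle',len(H),H.mean(0),H.min(0),H.max(0),H[:,2].max()); f=np.polyfit(H[:,1],H[:,0],1);print(np.degrees(np.arctan(f[0])))
D=full[(full[:,0]>.25)&(full[:,0]<.65)&(full[:,1]>.05)&(full[:,1]<.45)&(full[:,2]>.064)&(full[:,2]<.074)]
best=None
for b in np.radians(np.arange(0,12,.1)):
    L=D[:,:2]@R(b)
    h=[np.histogram(L[:,k],bins=np.arange(-1,1,.001))[0].astype(float) for k in (0,1)]
    sc=sum((np.diff(x)**2).sum() for x in h)
    if best is None or sc>best[0]: best=(sc,b)
b=best[1]; print('drawer yaw',np.degrees(b)); L=D[:,:2]@R(b)
for k in (0,1):
    h,e=np.histogram(L[:,k],bins=np.arange(L[:,k].min()-.004,L[:,k].max()+.006,.004)); print(k,e[0]); print(h)
E
python3 m.py
```

```text
yaw deg 0.899999999999972
0 0.3533704466188744
[  0  60 130 110  78  48  24  23  23  26  22  21  24  21  25  20  23  25
  23  31  53  79 116 161 170 200 209 206 203 208 210 216 216 222 226 215
 224 216 226 221 223 200 198 192 183 181 168 171 163 166 153 153 141 152
 141 144 126 115 118 102  91  87  79  73  67  67  55  52  48  58  60  63
  60  70  64  70  70  75  71  79  93  95  94 113 106 130 117 137 145 143
 157 161 188 201 198 205 201 209 197 214 211 190 187 161 116  76  38  38
  24  18   0]
1 -0.36639354209404923
[  0  15  14  23  34  92 118 111 120 139 125 133 127 149 145 156 160 189
 183 188 182 188 184 170 190 169 155 145 130 161 184 168 143 130 114 111
 101 113  98  98 105 113  92  89  85  99  91  90 100  81  93  99  80  98
  87  96  81 100  78  87  88  93  85  90  83 101  82  91 105  87  96 105
 100 104 109 103 113 114 137 123 136 150 148 154 200 191 180 168 159 163
 149 148 172 151 165 172 150 153 154 133 164 152 160 142 137 116  95  66
  24   5   1   0]
t handle 290 [ 0.3621 -0.2445  0.0924] [ 0.3541 -0.3011  0.0861] [ 0.3683 -0.1813  0.0999] 0.0998595723517945
2.0144871102
[... 173 characters left out ...]
70717996685292
[  0  12  14  13  31  79 127 144 138 166 145  96  39  32  29  33  29  31
  30  30  28  30  29  30  31  28  28  29  33  28  32  34  31  31  27  31
  24  31  31  29  29  30  32  23  28  32  26  28  32  31  27  23  27  29
  30  28  28  24  27  29  28  26  28  28  39 101 167 148 153 157 168  96
  29   0]
1 0.05831767670553907
[  0  17   7  32 119 177 224 209 185  70  38  25  25  34  29  25  23  24
  25  25  28  27  21  22  27  19  25  26  26  27  21  22  20  27  20  22
  24  18  25  22  26  22  24  27  24  30  24  25  25  20  26  23  22  23
  16  24  24  24  20  26  21  21  23  20  25  25  22  22  21  24  22  21
  15  24  22  23  21  19  22  15  20  65 148 181 161 154  95  33   2]
```

```bash
cat > m2.py <<'E'
from h import *
import pickle
np.set_printoptions(precision=4,suppress=True)
s,s2=pickle.load(open('s.pkl','rb'))
def zmap(s):
    m=s['depth']>0; Z=np.full((480,640,3),np.nan); 
    vs,us=np.nonzero(m); Z[vs,us]=cloud(s,m); return Z
from scipy.optimize import minimize
def fit(P,dx0,dx1,hy,x0,lock):
    # P cover-plane pts; minimise robust: want all points inside rect & tight: rect fixed size, cost = outside dist
    hull=cv2.convexHull(P[:,:2].astype(np.float32))[:,0]
    # uniform resample hull boundary
    q=[]
    for i in range(len(hull)):
        a,b=hull[i],hull[(i+1)%len(hull)]; n=max(1,int(np.linalg.norm(b-a)/.001)); q+=[a+(b-a)*t/n for t in range(n)]
    q=np.array(q)
    def res(p):
        c,sn=np.cos(p[2]),np.sin(p[2]); d=q-p[:2]; l=np.c_[d@[c,sn],d@[-sn,c]]
        ex=np.abs(l[:,0]-(dx0+dx1)/2)-(dx1-dx0)/2; ey=np.abs(l[:,1])-hy
        sd=np.maximum(ex,ey); return np.minimum(np.abs(sd),.006).sum()
    r=minimize(res,x0,method='Nelder-Mead',options=dict(initial_simplex=np.array(x0)+np.array([[0,0,0],[.01,0,0],[0,.01,0],[0,0,.06]]),xatol=1e-5,fatol=1e-6))
    return r.x[:2],np.degrees(r.x[2]),r.fun/len(q)
for n,ss in (('top',s),('side',s2)):
    Z=zmap(ss)
    m=(Z[...,2]>.088)&(Z[...,2]<.096)&(abs(Z[...,0]-.48)<.13)&(abs(Z[...,1]+.25)<.14)
    m&=(np.hypot(Z[...,0]-.366,Z[...,1]+.116)>.04)&(np.hypot(Z[...,0]-.51,Z[...,1]+.363)>.04)
    m=cv2.morphologyEx(m.astype(np.uint8),cv2.MORPH_OPEN,np.ones((9,9)))>0
    P=Z[m]; print(n,'cover',fit(P,-.08,.08,.1,[.48,-.25,-.05],1))
    m=(Z[...,2]>.063)&(Z[...,2]<.082)&(abs(Z[...,0]-.48)<.17)&(abs(Z[...,1]-.25)<.19)
    P=Z[m]; print(n,'drawer',fit(P,-.137,.125,.16,[.48,.25,.1],1))
    for nm in ('padlock','ring_handle'):
        d=nets.cut_out(n,nm)[0]; P=Z[d['mask']]; P=P[np.isfinite(P[:,0])]; print(nm,d['p'],cv2.minAreaRect((P[:,:2]*1000).astype(np.float32)))
E
python3 m2.py; python3 -c "
from h import *; print(readout.sense()['time_s'])"
```

```text
top cover (array([ 0.4927, -0.2477]), np.float64(-4.673345783359227), np.float64(0.0032950837598116566))
top drawer (array([0.4854, 0.2549]), np.float64(5.547365770905637), np.float64(0.0019541335169830235))
padlock 0.65 ((552.5509643554688, 182.88363647460938), (94.82551574707031, 54.24848175048828), 0.5578986406326294)
ring_handle 0.76 ((527.2692260742188, -1.2187080383300781), (106.4095687866211, 82.37855529785156), 8.902725219726562)
side cover (array([ 0.4834, -0.2441]), np.float64(-3.2094989057799115), np.float64(0.0027657398761913627))
side drawer (array([0.4849, 0.2483]), np.float64(6.203808918274238), np.float64(0.002136895885128272))
padlock 0.78 ((545.07666015625, 184.35731506347656), (71.66278076171875, 94.90644073486328), 73.7120590209961)
ring_handle 0.61 ((527.8843383789062, -8.001094818115234), (84.1399917602539, 108.19709777832031), 61.77593994140625)
1.8
```

```bash
cat > ov.py <<'E'
from h import *
import pickle
s,s2=pickle.load(open('s.pkl','rb'))
def W(c,a,pts): 
    a=np.radians(a); return np.array([[c[0]+x*np.cos(a)-y*np.sin(a),c[1]+x*np.sin(a)+y*np.cos(a),z] for x,y,z in pts])
import sys
ic=(.486,-.2475); ia=-2.9; dc=(.4855,.2515); da=5.8
polys=[(W(ic,ia,[(-.08,-.1,.092),(.08,-.1,.092),(.08,.1,.092),(-.08,.1,.092)]),(0,255,0)),
(W(ic,ia,[(-.125,-.055,.088),(-.125,.055,.088)]),(255,0,0)),
(W(dc,da,[(-.125,-.16,.07),(.125,-.16,.07),(.125,.16,.07),(-.125,.16,.07)]),(0,255,0)),
(W(dc,da,[(-.117,-.152,.008),(.117,-.152,.008),(.117,-.004,.008),(-.117,-.004,.008)]),(255,0,0)),
(W((.491,-.2575),-58.2,[(-.056,-.032,.114),(.056,-.032,.114),(.056,.032,.114),(-.056,.032,.114)]),(0,255,255))]
for n,ss,cr in (('t',s,(165,325,115,535)),('s',s2,(130,460,200,450))):
    f=780//(cr[3]-cr[2]) if n=='s' else 780/(cr[3]-cr[2])
    f=min(f,590/(cr[1]-cr[0]))
    im=cv2.resize(ss['pixels'][cr[0]:cr[1],cr[2]:cr[3]],None,fx=f,fy=f,interpolation=cv2.INTER_CUBIC)
    for p,c in polys:
        q=(proj(ss,p)+.5-[cr[2],cr[0]])*f
        cv2.polylines(im,[np.round(q*16).astype(np.int32)],True,c,1,cv2.LINE_AA,4)
    cv2.imwrite(f'pics/ov_{n}_{sys.argv[1]}.png',im[:,:,::-1])
E
python3 ov.py a
```

```text
(no output)
```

View pics/ov_t_a.png

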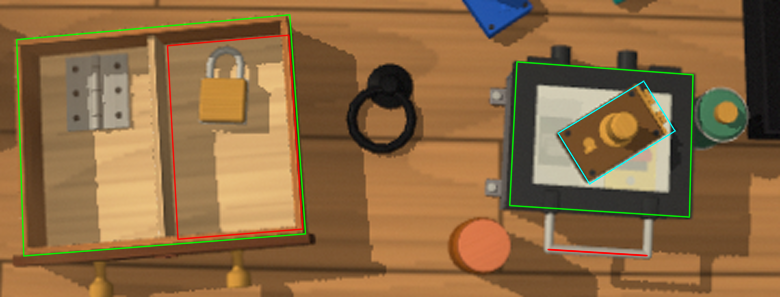

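View pics/ov_s_a.png

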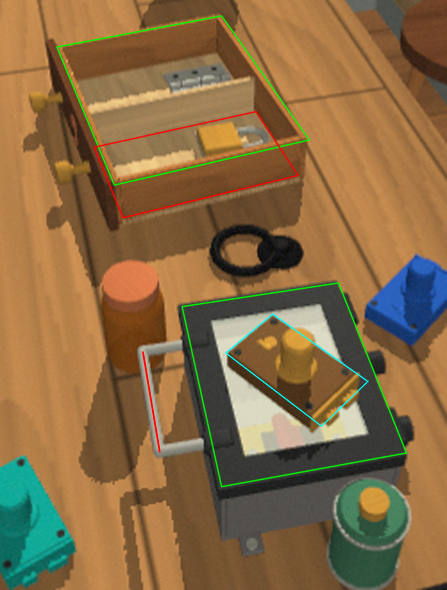

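```bash
cat > mv.py <<'E'
from h import *
from scipy.spatial.transform import Rotation as Ro
np.set_printoptions(precision=3,suppress=True)
def down(psi,tilt=0):  # tool y at angle psi (deg), z down
    p=np.radians(psi); y=np.array([np.cos(p),np.sin(p),0]); z=np.array([0,0,-1.]); x=np.cross(y,z)
    return Ro.from_matrix(np.c_[x,y,z])
def rel(wps):
    st=readout.sense(); p=st['ee_pos']; R0=Ro.from_rotvec(st['tcp_rot'])
    print('t',st['time_s'],'p',p,'gap',st['finger_gap'],'F',st['contact_force'])
    for pos,R in wps:
        if R is None: R=R0
        elif not isinstance(R,Ro): R=down(R)
        print((R0.inv().apply(np.array(pos)-p)*100).round(2),(R0.inv()*R).as_rotvec().round(3), 'dist',round(float(np.linalg.norm(np.array(pos)-p)),3))
E
python3 - <<'E'
from mv import *
rel([((.45,.2,.24),10),((.491,-.2575,.24),-58.2)])
E
```

```text
t 1.8 p [0.156 0.605 0.239] gap 0.0856511640325103 F [-0.145 -0.143 -0.286]
[-38.56 -31.88  -0.07] [ 0.    -0.     1.143] dist 0.5
[-53.98 -75.15  -0.07] [ 0.    -0.     2.334] dist 0.925
```

Call:
apply_moves --plan "-38.5 -31.9 0 0 0 1.14;-38.5 -31.9 0 0 0 1.14;-38.5 -31.9 0 0 0 1.14;-38.5 -31.9 0 0 0 1.14;-38.5 -31.9 0 0 0 1.14;-38.5 -31.9 0 0 0 1.14;-38.5 -31.9 0 0 0 1.14;-38.5 -31.9 0 0 0 1.14;-38.5 -31.9 0 0 0 1.14;-38.5 -31.9 0 0 0 1.14;-38.5 -31.9 0 0 0 1.14;-38.5 -31.9 0 0 0 1.14" --gripper 0

```text
time_s: 2.8
ee_pos: [0.4501, 0.1981, 0.2397]
tcp_rot: [2.015, 2.409, 0.002]
contact_force: [1.2, 0.5, 0.2]
finger_gap: 0.0851
```

```bash
python3 - <<'E'
from mv import *
rel([((.491,-.2575,.2),-58.2)])
E
```

```text
t 2.8 p [0.45  0.198 0.24 ] gap 0.08514243729843368 F [1.166 0.533 0.203]
[-45.56  -4.04   3.96] [ 0.001 -0.001  1.194] dist 0.459
```

Call:
apply_moves --plan "-45.6 -4 4 0 0 1.19;-45.6 -4 4 0 0 1.19;-45.6 -4 4 0 0 1.19;-45.6 -4 4 0 0 1.19;-45.6 -4 4 0 0 1.19;-45.6 -4 4 0 0 1.19;-45.6 -4 4 0 0 1.19;-45.6 -4 4 0 0 1.19;-45.6 -4 4 0 0 1.19;-45.6 -4 4 0 0 1.19;-45.6 -4 4 0 0 1.19;-45.6 -4 4 0 0 1.19"

```text
time_s: 3.8
ee_pos: [0.4901, -0.2618, 0.1986]
tcp_rot: [3.021, 0.857, -0.002]
contact_force: [-0.6, 0.8, -0.6]
finger_gap: 0.0853
```

```bash
python3 - <<'E'
from mv import *
rel([((.491,-.2575,.127),-58.2)])
E
```

```text
t 3.8 p [ 0.49  -0.262  0.199] gap 0.08530516463149988 F [-0.637  0.769 -0.618]
[ 0.32 -0.33  7.16] [ 0.001  0.002 -0.002] dist 0.072
```

Call:
apply_moves --plan "0 0 0 0 0 0;0.2 -0.2 2 0 0 0;0.2 -0.2 4 0 0 0;0.2 -0.2 5.5 0 0 0;0.2 -0.2 6.5 0 0 0;0.2 -0.2 7.2 0 0 0;0.2 -0.2 7.2 0 0 0;0.2 -0.2 7.2 0 0 0"

```text
time_s: 4.47
ee_pos: [0.4916, -0.2528, 0.1277]
tcp_rot: [3.019, 0.867, 0.0]
contact_force: [1.0, -0.4, 0.7]
finger_gap: 0.0854
```

```bash
python3 - <<'E'
from mv import *
rel([((.491,-.2575,.127),-58.2)])
s=snap('side','g1'); c=s['pixels'][260:420,250:450]; cv2.imwrite('pics/g1c.png',cv2.resize(c,None,fx=3.5,fy=3.5)[:,:,::-1])
E
```

```text
t 4.4667 p [ 0.492 -0.253  0.128] gap 0.08536192851298727 F [ 1.    -0.4    0.693]
[-0.3   0.37  0.07] [ 0.    -0.     0.005] dist 0.005
```

View pics/g1c.png

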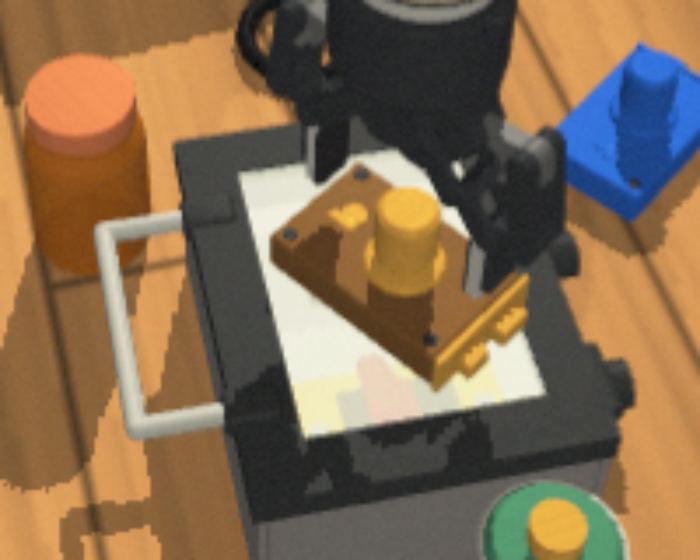

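Call:
apply_moves --plan "-0.3 0.4 0 0 0 0;-0.3 0.4 0 0 0 0;-0.3 0.4 0 0 0 0;-0.3 0.4 0 0 0 0"

```text
time_s: 4.85
ee_pos: [0.4911, -0.2585, 0.1279]
tcp_rot: [3.019, 0.866, 0.001]
contact_force: [-1.4, -0.2, 0.4]
finger_gap: 0.0855
```

Call:
apply_moves --plan "0 0 0 0 0 0;0 0 0 0 0 0;0 0 0 0 0 0;0 0 0 0 0 0;0 0 0 0 0 0;0 0 0 0 0 0;0 0 0 0 0 0;0 0 0 0 0 0" --gripper 1

```text
time_s: 5.52
ee_pos: [0.4911, -0.2584, 0.1275]
tcp_rot: [3.019, 0.866, 0.001]
contact_force: [0.3, -2.0, 1.4]
finger_gap: 0.0286
```

```bash
python3 - <<'E'
from mv import *
rel([((.4337,.1678,.127),-84.2)])
s=snap('side','g2'); c=s['pixels'][260:420,250:450]; cv2.imwrite('pics/g2c.png',cv2.resize(c,None,fx=3.5,fy=3.5)[:,:,::-1])
E
```

```text
t 5.5167 p [ 0.491 -0.258  0.128] gap 0.028567260173639104 F [ 0.279 -2.035  1.418]
[ 17.73 -39.18   0.03] [ 0.001 -0.     0.458] dist 0.43
```

View pics/g2c.png

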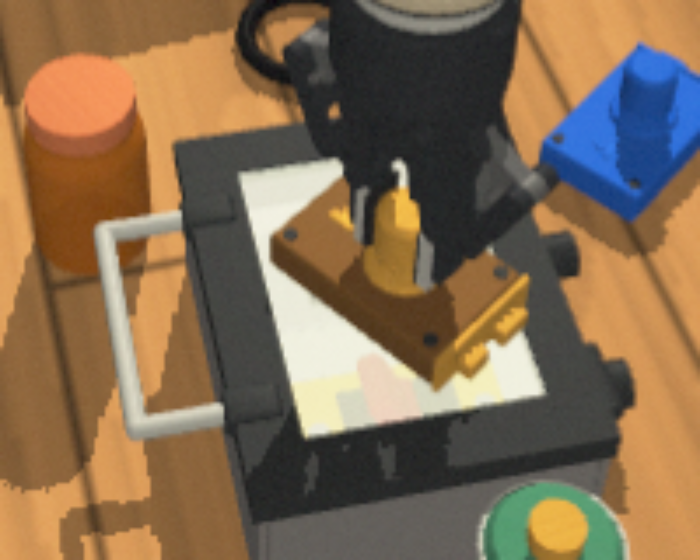

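Call:
apply_moves --plan "0 0 -1 0 0 0;0 0 -2.5 0 0 0;0 0 -4.5 0 0 0;0 0 -6.5 0 0 0;0 0 -8.5 0 0 0;0 0 -10 0 0 0;0 0 -10 0 0 0;0 0 -10 0 0 0"

```text
time_s: 6.23
ee_pos: [0.4908, -0.258, 0.2274]
tcp_rot: [-3.02, -0.866, -0.0]
contact_force: [-0.9, -0.1, -4.3]
finger_gap: 0.0284
```

```bash
python3 - <<'E'
from mv import *
rel([((.4337,.1678,.227),-84.2)])
s=snap('side','g3'); c=s['pixels'][160:420,200:500]; cv2.imwrite('pics/g3c.png',cv2.resize(c,None,fx=2.3,fy=2.3)[:,:,::-1])
E
```

```text
t 6.2333 p [ 0.491 -0.258  0.227] gap 0.028433400045451692 F [-0.881 -0.092 -4.31 ]
[ 17.74 -39.13   0.04] [-0.    -0.     0.458] dist 0.43
```

View pics/g3c.png

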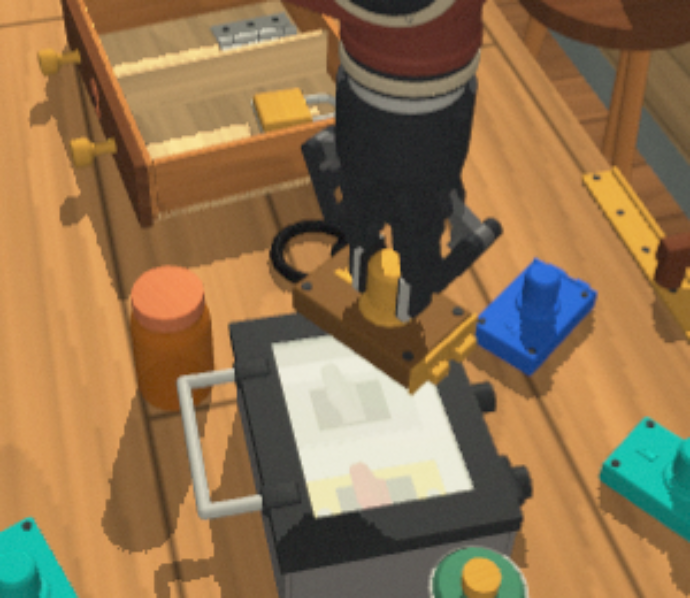

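Call:
apply_moves --plan "1 -2 0 0 0 0.02;2.5 -5.5 0 0 0 0.06;4 -9 0 0 0 0.1;5.5 -12.4 0 0 0 0.14;7.1 -15.8 0 0 0 0.18;8.7 -19.2 0 0 0 0.22;10.3 -22.6 0 0 0 0.26;11.9 -26 0 0 0 0.3;13.5 -29.4 0 0 0 0.34;15 -33 0 0 0 0.38;16.5 -36.5 0 0 0 0.42;17.7 -39.1 0 0 0 0.46"

```text
time_s: 7.28
ee_pos: [0.4313, 0.1696, 0.2248]
tcp_rot: [-3.137, -0.155, 0.007]
contact_force: [1.9, -0.7, -5.4]
finger_gap: 0.0284
```

Call:
apply_moves --plan "0 0 0 0 0 0;0 0 0 0 0 0;0 0 0 0 0 0;0 0 0 0 0 0"

```text
time_s: 7.62
ee_pos: [0.4332, 0.1664, 0.226]
tcp_rot: [3.137, 0.154, -0.003]
contact_force: [-1.0, 0.0, -4.1]
finger_gap: 0.0287
```

```bash
python3 - <<'E'
from mv import *
rel([((.4337,.1678,.045),-84.2)])
for c in ('side','top'):
    s=snap(c,'h_'+c)
    Z=cloud(s,np.ones((480,640),bool))
    P=Z[(Z[:,2]>.17)&(Z[:,2]<.222)&(np.hypot(Z[:,0]-.434,Z[:,1]-.168)<.09)]
    P=P[(P[:,2]<.22)]
    Q=P[(P[:,2]>.205)&(P[:,2]<.217)]
    print(len(Q),Q.mean(0),np.median(Q[:,2]),cv2.minAreaRect((Q[:,:2]*1000).astype(np.float32)),Q.min(0),Q.max(0))
s=viewer.snapshot('side'); c=s['pixels'][60:300,150:450]; cv2.imwrite('pics/g4c.png',cv2.resize(c,None,fx=2.4,fy=2.4)[:,:,::-1])
E
```

```text
t 7.6167 p [0.433 0.166 0.226] gap 0.028695268954125358 F [-0.976  0.044 -4.143]
[ 0.1  -0.15 18.1 ] [ 0.001  0.002 -0.003] dist 0.181
709 [0.431 0.151 0.212] 0.21197610927525987 ((434.2810974121094, 164.98394775390625), (65.05816650390625, 112.64722442626953), 5.436162948608398) [0.397 0.109 0.205] [0.471 0.218 0.217]
421 [0.425 0.143 0.212] 0.21289319290537295 ((434.6728515625, 166.5124969482422), (64.62235260009766, 112.32042694091797), 5.971939563751221) [0.397 0.11  0.205] [0.471 0.22  0.217]
```

View pics/g4c.png

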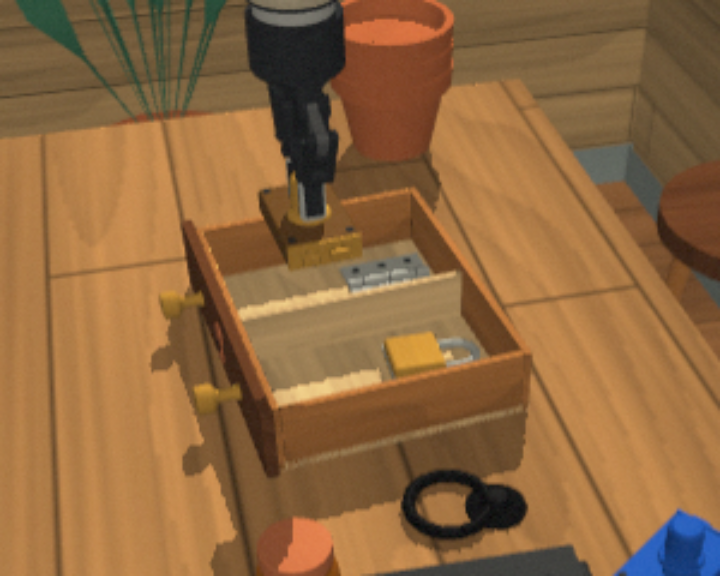

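Call:
apply_moves --plan "0 -0.1 2 0 0 0;0 -0.1 4 0 0 0;0 -0.1 6 0 0 0;0 -0.1 8 0 0 0;0 -0.1 10 0 0 0;0 -0.1 12 0 0 0;0 -0.1 14 0 0 0;0 -0.1 15.5 0 0 0;0 -0.1 16.5 0 0 0;0 -0.1 17.2 0 0 0;0 -0.1 17.6 0 0 0;0 -0.1 17.6 0 0 0"

```text
time_s: 8.77
ee_pos: [0.4336, 0.168, 0.051]
tcp_rot: [3.138, 0.154, -0.001]
contact_force: [0.1, 0.4, -4.6]
finger_gap: 0.0287
```

Call:
apply_moves --plan "0 0 0.2 0 0 0;0 0 0.3 0 0 0;0 0 0.4 0 0 0;0 0 0.5 0 0 0;0 0 0.5 0 0 0"

```text
time_s: 9.18
ee_pos: [0.4337, 0.1683, 0.0465]
tcp_rot: [-3.138, -0.155, -0.001]
contact_force: [0.5, 0.3, -4.5]
finger_gap: 0.028
```

Call:
apply_moves --plan "0 0 0.1 0 0 0;0 0 0.2 0 0 0;0 0 0.25 0 0 0;0 0 0.25 0 0 0"

```text
time_s: 9.52
ee_pos: [0.4334, 0.1682, 0.0437]
tcp_rot: [3.138, 0.155, -0.0]
contact_force: [-0.2, 0.0, -5.5]
finger_gap: 0.0288
```

Call:
apply_moves --plan "0 0 0.1 0 0 0;0 0 0.2 0 0 0;0 0 0.2 0 0 0"

```text
time_s: 9.77
ee_pos: [0.4336, 0.1683, 0.0435]
tcp_rot: [3.137, 0.155, -0.003]
contact_force: [-8.6, -1.5, 8.5]
finger_gap: 0.0282
```

Call:
apply_moves --plan "0 0 -0.1 0 0 0;0 0 -0.1 0 0 0;0 0 -0.1 0 0 0;0 0 -0.1 0 0 0;0 0 -0.1 0 0 0;0 0 -0.1 0 0 0" --gripper 0.4

```text
time_s: 10.27
ee_pos: [0.4337, 0.1682, 0.0428]
tcp_rot: [-3.138, -0.155, -0.0]
contact_force: [0.2, -0.3, -1.1]
finger_gap: 0.0509
```

Call:
apply_moves --plan "0 0 -1 0 0 0;0 0 -2 0 0 0;0 0 -4 0 0 0;0 0 -6 0 0 0;0 0 -9 0 0 0;0 0 -12 0 0 0;0 0 -15 0 0 0;0 0 -15 0 0 0;0 0 -15 0 0 0"

```text
time_s: 11.02
ee_pos: [0.4353, 0.1686, 0.1967]
tcp_rot: [-3.137, -0.155, -0.011]
contact_force: [0.5, -0.5, -0.9]
finger_gap: 0.0512
```

```bash
python3 - <<'E'
from mv import *
rel([((.361,-.241,.2),0)])
s=snap('top','p_t');s2=snap('side','p_s')
for s in (s,s2):
    Z=cloud(s,np.ones((480,640),bool))
    Q=Z[(Z[:,2]>.023)&(Z[:,2]<.038)&(abs(Z[:,0]-.4337)<.055)&(abs(Z[:,1]-.168)<.066)]
    print(len(Q),np.median(Q[:,2]),cv2.minAreaRect((Q[:,:2]*1000).astype(np.float32)))
c=s2['pixels'][60:300,150:450]; cv2.imwrite('pics/g5c.png',cv2.resize(c,None,fx=2.4,fy=2.4)[:,:,::-1])
E
```

```text
t 11.0167 p [0.435 0.169 0.197] gap 0.05120059188634259 F [ 0.463 -0.526 -0.86 ]
[-11.43  40.03  -0.44] [ 0.004 -0.006 -1.472] dist 0.416
506 0.030329361966943375 ((434.6373596191406, 167.8450927734375), (64.256591796875, 111.1941909790039), 6.712812900543213)
418 0.031547017613701545 ((432.7352294921875, 183.47377014160156), (63.72573471069336, 86.20640563964844), 5.467431545257568)
```

View pics/g5c.png

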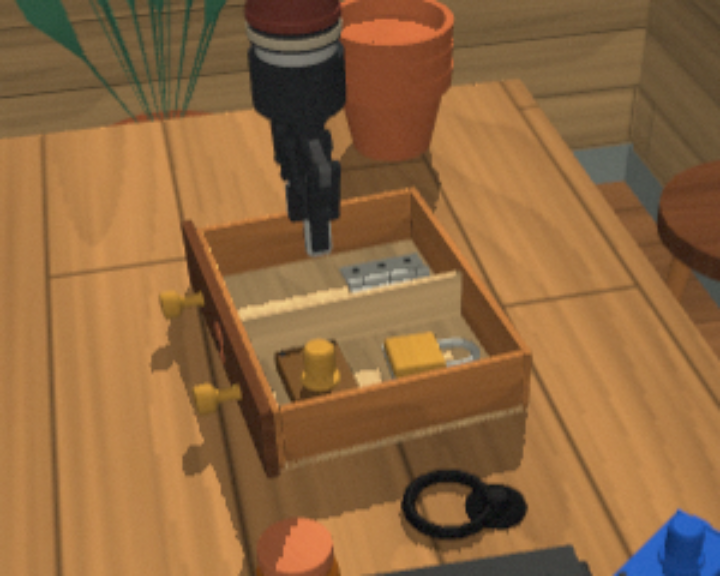

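Call:
apply_moves --plan "-1 3.5 0 0 0 -0.12;-2 7 0 0 0 -0.24;-3 10.5 0 0 0 -0.36;-4 14 0 0 0 -0.48;-5 17.5 0 0 0 -0.6;-6 21 0 0 0 -0.72;-7 24.5 0 0 0 -0.84;-8 28 0 0 0 -0.96;-9 31.5 0 0 0 -1.08;-10 35 0 0 0 -1.2;-11 38.5 0 0 0 -1.32;-11.4 40.1 0 0 0 -1.42" --gripper 0.55

```text
time_s: 12.12
ee_pos: [0.3599, -0.2344, 0.191]
tcp_rot: [-2.454, -1.956, 0.0]
contact_force: [0.5, -0.2, -0.1]
finger_gap: 0.0386
```

Call:
apply_moves --plan "0 0 0 0 0 0;0 0 0 0 0 0;0 0 0 0 0 0;0 0 0 0 0 0"

```text
time_s: 12.45
ee_pos: [0.3613, -0.2323, 0.1918]
tcp_rot: [-2.459, -1.952, -0.0]
contact_force: [0.4, 0.0, 0.1]
finger_gap: 0.0384
```

```bash
python3 - <<'E'
from mv import *
rel([((.361,-.241,.077),-2.9)])
E
```

```text
t 12.45 p [ 0.361 -0.232  0.192] gap 0.03844530388126288 F [0.438 0.043 0.113]
[-0.87  0.19 11.48] [-0.001 -0.001 -0.178] dist 0.115
```

Call:
apply_moves --plan "-0.9 0.2 0 0 0 -0.09;-0.9 0.2 1 0 0 -0.178;-0.9 0.2 3 0 0 -0.178;-0.9 0.2 5 0 0 -0.178;-0.9 0.2 5 0 0 -0.178;-0.9 0.2 5 0 0 -0.178"

```text
time_s: 12.95
ee_pos: [0.361, -0.2411, 0.1417]
tcp_rot: [-2.274, -2.163, 0.0]
contact_force: [1.2, 0.6, 0.4]
finger_gap: 0.0387
```

```bash
python3 - <<'E'
from mv import *
rel([((.361,-.241,.077),-2.9)])
s=snap('side','k_s'); c=s['pixels'][240:440,200:450]; cv2.imwrite('pics/g6c.png',cv2.resize(c,None,fx=2.9,fy=2.9)[:,:,::-1])
E
```

```text
t 12.95 p [ 0.361 -0.241  0.142] gap 0.0386500512648391 F [1.226 0.59  0.367]
[-0.01  0.02  6.47] [-0.002 -0.002  0.001] dist 0.065
```

View pics/g6c.png

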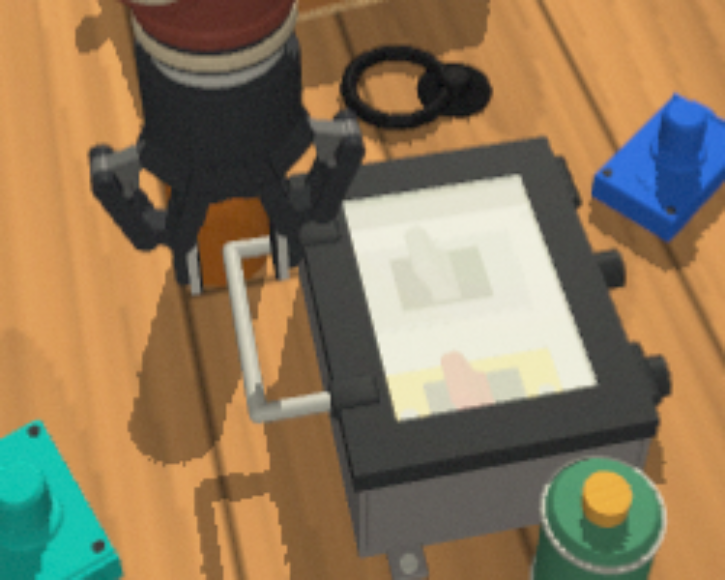

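Call:
apply_moves --plan "0 0 2 0 0 0;0 0 4 0 0 0;0 0 5.5 0 0 0;0 0 6.4 0 0 0;0 0 6.4 0 0 0;0 0 6.4 0 0 0"

```text
time_s: 13.5
ee_pos: [0.3619, -0.243, 0.0798]
tcp_rot: [2.277, 2.163, 0.0]
contact_force: [-0.0, 0.4, 0.7]
finger_gap: 0.0388
```

Call:
apply_moves --plan "0 0 0 0 0 0;0 0 0 0 0 0;0 0 0 0 0 0;0 0 0 0 0 0;0 0 0 0 0 0" --gripper 1

```text
time_s: 13.92
ee_pos: [0.3612, -0.2435, 0.0805]
tcp_rot: [2.278, 2.164, -0.003]
contact_force: [-4.2, 0.4, 6.4]
finger_gap: 0.0079
```

```bash
python3 - <<'E'
from mv import *
rel([((.361,-.241,.077),-2.9)])
s=snap('side','k_s2'); c=s['pixels'][240:440,200:450]; cv2.imwrite('pics/g7c.png',cv2.resize(c,None,fx=2.9,fy=2.9)[:,:,::-1])
for d in (0,15,30,45,60,75,92):
    t=np.radians(d); print(d,((-.205*np.cos(t)+.004*np.sin(t))+.205)*100, (.205*np.sin(t)+.004*np.cos(t)-.004)*100)
E
```

```text
t 13.9167 p [ 0.361 -0.243  0.08 ] gap 0.007938134116622359 F [-4.198  0.376  6.37 ]
[ 0.25 -0.03  0.35] [-0.001  0.001 -0.001] dist 0.004
0 0.0 0.0
15 0.8020481791151085 5.292160755117302
30 2.9464792224190073 10.196410161513773
45 6.287153698150391 14.37853172679884
60 10.596410161513772 17.55352077758099
75 15.58057990591395 19.505007056966907
92 21.615196013208905 20.07355215521046
```

View pics/g7c.png

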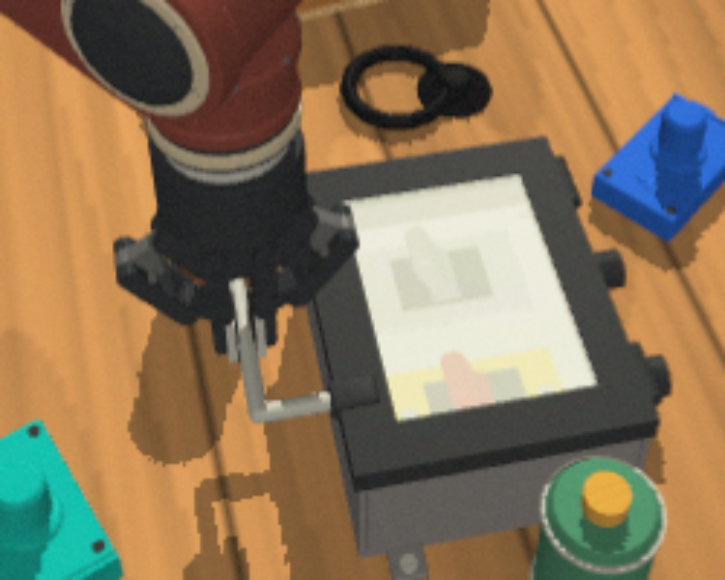

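```bash
python3 - <<'E'
import numpy as np
def f(d): 
    t=np.radians(d); return np.array([(-.205*np.cos(t)+.004*np.sin(t))+.205, .205*np.sin(t)+.004*np.cos(t)-.004])*100
print([ (d,f(d).round(1).tolist()) for d in (3,8,14,20,26,32,38,44,50,55,59,61)])
print([ (d,(f(d)-f(61)).round(1).tolist()) for d in (64,68,73,78,83,87,90,92)])
E
```

```text
[(3, [0.0, 1.1]), (8, [0.3, 2.8]), (14, [0.7, 4.9]), (20, [1.4, 7.0]), (26, [2.3, 8.9]), (32, [3.3, 10.8]), (38, [4.6, 12.5]), (44, [6.0, 14.1]), (50, [7.6, 15.6]), (55, [9.1, 16.6]), (59, [10.3, 17.4]), (61, [10.9, 17.7])]
[(64, [1.0, 0.5]), (68, [2.3, 1.0]), (73, [4.0, 1.6]), (78, [5.7, 2.0]), (83, [7.5, 2.3]), (87, [8.9, 2.4]), (90, [10.0, 2.4]), (92, [10.7, 2.3])]
```

Call:
apply_moves --plan "0 0 -1.1 0 0 0;0 0.3 -2.8 0 0 0;0 0.7 -4.9 0 0 0;0 1.4 -7 0 0 0;0 2.3 -8.9 0 0 0;0 3.3 -10.8 0 0 0;0 4.6 -12.5 0 0 0;0 6 -14.1 0 0 0;0 7.6 -15.6 0 0 0;0 9.1 -16.6 0 0 0;0 10.3 -17.4 0 0 0;0 10.9 -17.7 0 0 0"

```text
time_s: 14.97
ee_pos: [0.4694, -0.2488, 0.2618]
tcp_rot: [-2.277, -2.163, 0.006]
contact_force: [-15.4, 3.8, 17.0]
finger_gap: 0.0075
```

```bash
python3 - <<'E'
from mv import *
rel([])
s=snap('side','l1'); c=s['pixels'][180:440,200:500]; cv2.imwrite('pics/l1c.png',cv2.resize(c,None,fx=2.3,fy=2.3)[:,:,::-1])
E
```

```text
t 14.9667 p [ 0.469 -0.249  0.262] gap 0.0075366706307136485 F [-15.374   3.841  16.96 ]
```

View pics/l1c.png

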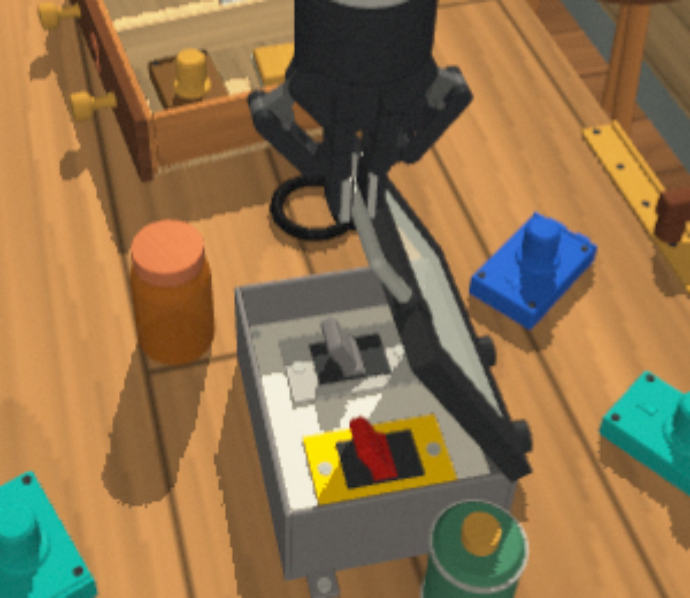

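Call:
apply_moves --plan "0 1 -0.5 0 0 0;0 2.3 -1 0 0 0;0 4 -1.5 0 0 0;0 5.7 -1.9 0 0 0;0 7.5 -2.1 0 0 0;0 8.9 -2.2 0 0 0;0 10 -2.2 0 0 0;0 10.7 -2.1 0 0 0;0 10.7 -2.1 0 0 0;0 10.7 -2.1 0 0 0"

```text
time_s: 15.85
ee_pos: [0.5794, -0.2541, 0.2827]
tcp_rot: [2.272, 2.159, 0.006]
contact_force: [1.3, 1.8, 10.6]
finger_gap: 0.0078
```

```bash
python3 - <<'E'
from mv import *
rel([])
s=snap('side','l2'); c=s['pixels'][150:440,200:500]; cv2.imwrite('pics/l2c.png',cv2.resize(c,None,fx=2,fy=2)[:,:,::-1])
E
```

```text
t 15.85 p [ 0.579 -0.254  0.283] gap 0.007786056497150934 F [ 1.313  1.817 10.611]
```

View pics/l2c.png

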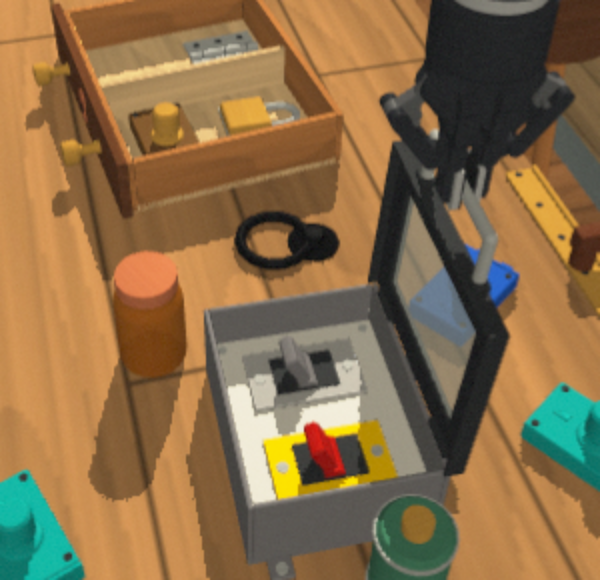

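Call:
apply_moves --plan "0 0 0 0 0 0;0 0 0 0 0 0;0 0 0 0 0 0;0 0 0 0 0 0" --gripper 0.5

```text
time_s: 16.23
ee_pos: [0.5767, -0.2539, 0.2764]
tcp_rot: [-2.278, -2.162, 0.0]
contact_force: [-0.4, -0.3, -0.7]
finger_gap: 0.0425
```

Call:
apply_moves --plan "0 0 -1.5 0 0 0;0 0 -4 0 0 0;0 -3 -6 0 0 0;0 -6.5 -6 0 0 0;0 -10 -6 0 0 0;0 -14 -6 0 0 0;0 -18 -6 0 0 0;0 -20 -6 0 0 0;0 -20 -6 0 0 0;0 -20 -6 0 0 0"

```text
time_s: 17.07
ee_pos: [0.3768, -0.2438, 0.3382]
tcp_rot: [2.278, 2.16, 0.001]
contact_force: [0.0, 0.2, -0.2]
finger_gap: 0.0428
```

```bash
python3 - <<'E'
from mv import *
rel([])
for c in ('side','top'):
    s=snap(c,'r_'+c); print(c)
    for n in ('red_tip','grey_tip','cover_handle'): print(n,[(np.array(d['centre']).round(3).tolist(),round(d['p'],2)) for d in nets.find_in(c,n)][:3])
    im=s['pixels'].astype(int); m=(im[...,0]>110)&(im[...,1]<50)&(im[...,2]<50)
    P=cloud(s,m); P=P[(abs(P[:,0]-.48)<.08)&(abs(P[:,1]+.29)<.05)&(P[:,2]>.035)]
    if len(P): print(len(P),P.min(0),P.max(0), P[P[:,2]>.07].mean(0))
    if c=='side': cr=s['pixels'][150:440,200:500]
    else: cr=s['pixels'][150:350,300:540]
    cv2.imwrite(f'pics/r_{c}c.png',cv2.resize(cr,None,fx=2,fy=2)[:,:,::-1])
E
```

```text
t 17.0667 p [ 0.377 -0.244  0.338] gap 0.04284734705708115 F [ 0.028  0.202 -0.189]
side
red_tip [([0.476, -0.3, 0.07], 0.89)]
grey_tip [([0.569, -0.261, 0.188], 0.7), ([0.477, -0.214, 0.069], 0.49)]
cover_handle [([0.571, -0.265, 0.187], 0.59)]
296 [ 0.463 -0.311  0.043] [ 0.492 -0.279  0.082] [ 0.47  -0.296  0.077]
top
red_tip [([0.478, -0.29, 0.07], 0.58)]
grey_tip [([0.478, -0.208, 0.072], 0.62)]
cover_handle [([0.569, -0.251, 0.195], 0.68)]
181 [ 0.464 -0.311  0.043] [ 0.493 -0.276  0.083] [ 0.47  -0.291  0.077]
```

View pics/r_topc.png

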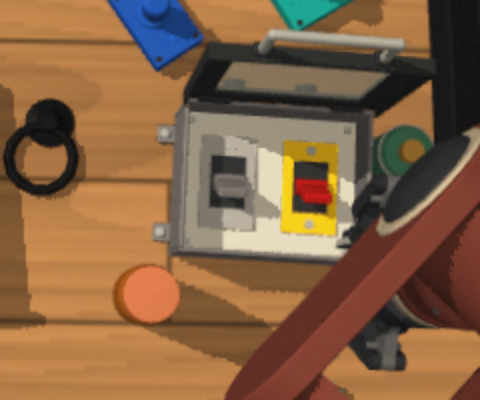

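View pics/r_sidec.png

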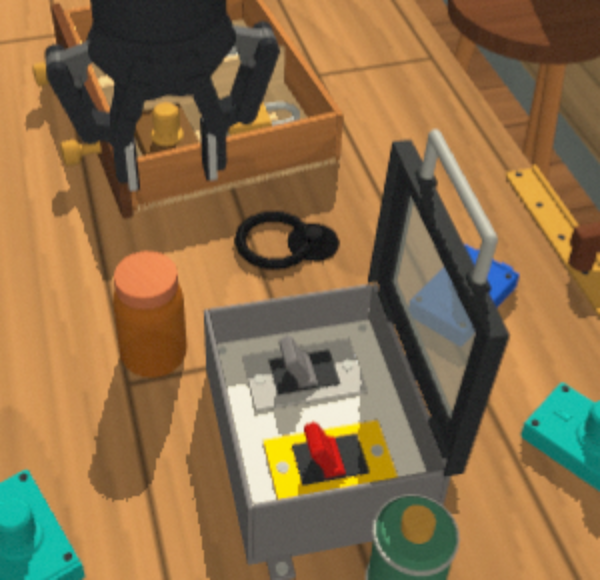

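```bash
python3 - <<'E'
from mv import *
rel([((.44,-.290,.2),-92.9)])
E
```

```text
t 17.4667 p [ 0.378 -0.244  0.337] gap 0.042820023435696714 F [-0.203  0.804  0.936]
[-4.33  6.46 13.65] [-0.001  0.     1.57 ] dist 0.157
```

Call:
apply_moves --plan "-1 1 2 0 0 0.12;-2 3 4 0 0 0.24;-3 4 6 0 0 0.36;-4.3 6.5 8 0 0 0.48;-4.3 6.5 10 0 0 0.6;-4.3 6.5 12 0 0 0.72;-4.3 6.5 13.6 0 0 0.84;-4.3 6.5 13.6 0 0 0.96;-4.3 6.5 13.6 0 0 1.08;-4.3 6.5 13.6 0 0 1.2;-4.3 6.5 13.6 0 0 1.32;-4.3 6.5 13.6 0 0 1.44" --gripper 1

```text
time_s: 18.47
ee_pos: [0.4403, -0.2898, 0.2005]
tcp_rot: [-3.139, -0.115, 0.001]
contact_force: [-0.2, 0.3, 0.3]
finger_gap: -0.0
```

Call:
apply_moves --plan "0 0 0 0 0 0.13;0 0 0 0 0 0.13;0 0 0 0 0 0.13;0 0 0 0 0 0.13"

```text
time_s: 18.8
ee_pos: [0.4401, -0.2899, 0.2007]
tcp_rot: [-3.141, 0.076, 0.0]
contact_force: [-0.3, 0.0, 0.3]
finger_gap: -0.0002
```

```bash
python3 - <<'E'
from mv import *
rel([((.440,-.290,.072),-92.9),((.475,-.2918,.072),-92.9)])
E
```

```text
t 18.8 p [ 0.44  -0.29   0.201] gap -0.00017665173339816598 F [-0.28   0.044  0.271]
[-0.01  0.01 12.87] [-0.     0.     0.002] dist 0.129
[ 3.5   0.02 12.87] [-0.     0.     0.002] dist 0.133
```

Call:
apply_moves --plan "0 0 3 0 0 0;0 0 6 0 0 0;0 0 8.5 0 0 0;0 0 10.5 0 0 0;0 0 12 0 0 0;0 0 12.8 0 0 0;0 0 12.8 0 0 0;0 0 12.8 0 0 0"

```text
time_s: 19.47
ee_pos: [0.4402, -0.29, 0.0731]
tcp_rot: [-3.141, 0.079, 0.0]
contact_force: [0.3, -0.3, 0.0]
finger_gap: 0.0001
```

```bash
python3 - <<'E'
from mv import *
rel([])
s=snap('side','t1'); c=s['pixels'][200:440,250:500]; cv2.imwrite('pics/t1c.png',cv2.resize(c,None,fx=2.4,fy=2.4)[:,:,::-1])
E
```

```text
t 19.4667 p [ 0.44  -0.29   0.073] gap 0.00014414935879314135 F [ 0.256 -0.344  0.01 ]
```

View pics/t1c.png

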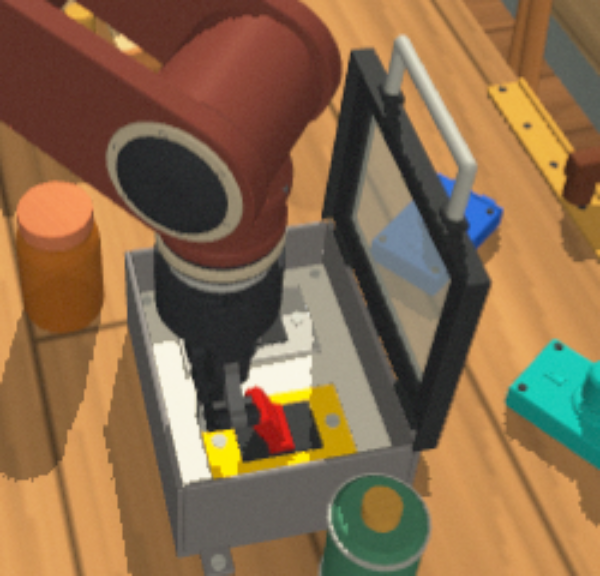

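Finger is just on the handle side of the red lever, clear of the grey one. Push.

Call:
apply_moves --plan "1 0 0 0 0 0;1.7 0 0 0 0 0;2.3 0 0 0 0 0;2.8 0 0 0 0 0;3.2 0 0 0 0 0;3.6 0 0 0 0 0;3.8 0 0 0 0 0;3.8 0 0 0 0 0"

```text
time_s: 20.18
ee_pos: [0.4783, -0.2921, 0.0733]
tcp_rot: [3.14, -0.079, -0.001]
contact_force: [-2.0, 0.4, 3.8]
finger_gap: 0.0003
```

```bash
python3 - <<'E'
from mv import *
rel([])
s=snap('side','t2'); c=s['pixels'][200:440,250:500]; cv2.imwrite('pics/t2c.png',cv2.resize(c,None,fx=2.4,fy=2.4)[:,:,::-1])
E
```

```text
t 20.1833 p [ 0.478 -0.292  0.073] gap 0.00026290646984119474 F [-2.041  0.364  3.773]
```

View pics/t2c.png

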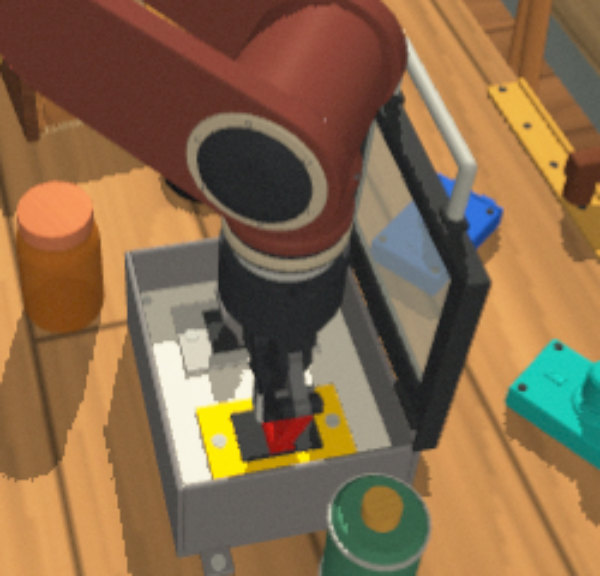

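Call:
apply_moves --plan "-1 0 0 0 0 0;-2.5 0 0 0 0 0;-3.8 0 0 0 0 0;-3.8 0 -3 0 0 0;-3.8 0 -7 0 0 0;-3.8 0 -11 0 0 0;-3.8 0 -15 0 0 0;-3.8 0 -19 0 0 0;-3.8 0 -19 0 0 0;-3.8 0 -19 0 0 0"

```text
time_s: 21.07
ee_pos: [0.4408, -0.2909, 0.2664]
tcp_rot: [3.136, -0.08, 0.009]
contact_force: [-0.3, 0.4, -0.8]
finger_gap: -0.0003
```

```bash
python3 - <<'E'
from mv import *
rel([])
for c in ('side','top'):
    s=snap(c,'u_'+c)
    im=s['pixels'].astype(int); m=(im[...,0]>110)&(im[...,1]<50)&(im[...,2]<50)
    P=cloud(s,m); P=P[(abs(P[:,0]-.48)<.08)&(abs(P[:,1]+.29)<.05)&(P[:,2]>.035)]
    if len(P): print(len(P),P.min(0),P.max(0), P[P[:,2]>.07].mean(0))
    if c=='side': cr=s['pixels'][200:440,250:500]
    else: cr=s['pixels'][150:350,300:540]
    cv2.imwrite(f'pics/u_{c}c.png',cv2.resize(cr,None,fx=2.4,fy=2.4)[:,:,::-1])
E
```

```text
t 21.0667 p [ 0.441 -0.291  0.266] gap -0.0002633893286913464 F [-0.347  0.385 -0.835]
403 [ 0.475 -0.311  0.043] [ 0.502 -0.276  0.083] [ 0.495 -0.297  0.077]
209 [ 0.476 -0.31   0.043] [ 0.508 -0.276  0.083] [ 0.497 -0.292  0.077]
```

View pics/u_sidec.png

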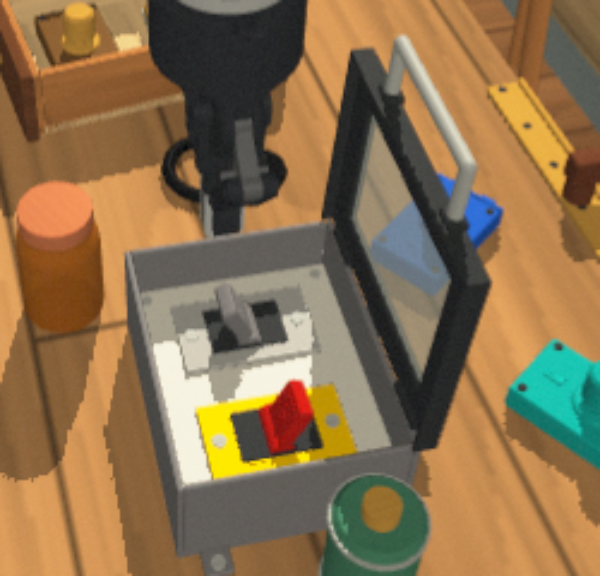

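```bash
python3 - <<'E'
from mv import *
for c in ('side','top'):
    s=viewer.snapshot(c); P=cloud(s,np.ones((480,640),bool))
    P=P[(P[:,2]>.275)&(P[:,2]<.315)&(abs(P[:,0]-.575)<.04)&(abs(P[:,1]+.25)<.075)]
    print(c,len(P),P.mean(0),P.min(0),P.max(0))
rel([((.5775,-.252,.36),-2.9),((.5775,-.252,.278),-2.9)])
E
```

```text
side 541 [ 0.577 -0.261  0.291] [ 0.571 -0.313  0.275] [ 0.586 -0.194  0.296]
top 431 [ 0.578 -0.251  0.292] [ 0.571 -0.311  0.276] [ 0.586 -0.193  0.298]
t 21.2667 p [ 0.439 -0.289  0.26 ] gap 0.00016351887656059129 F [ 0.523 -0.712 -0.225]
[ 13.61  -4.45 -10.01] [-0.004  0.    -1.571] dist 0.175
[13.64 -4.43 -1.81] [-0.004  0.    -1.571] dist 0.145
```

Call:
apply_moves --plan "0 0 -3 0 0 -0.12;0 0 -6 0 0 -0.24;0 0 -9 0 0 -0.36;2 -1 -10.5 0 0 -0.48;5 -2 -10.5 0 0 -0.6;8 -3 -10.5 0 0 -0.72;11 -4 -10.5 0 0 -0.84;13.6 -4.4 -10.5 0 0 -0.96;13.6 -4.4 -10.5 0 0 -1.08;13.6 -4.4 -10.5 0 0 -1.2;13.6 -4.4 -10.5 0 0 -1.32;13.6 -4.4 -10.5 0 0 -1.44" --gripper 0.5

```text
time_s: 22.27
ee_pos: [0.5779, -0.2525, 0.3648]
tcp_rot: [-2.404, -2.016, 0.002]
contact_force: [-0.8, 0.0, 0.1]
finger_gap: 0.0425
```

Call:
apply_moves --plan "0 0 0 0 0 -0.13;0 0 0 0 0 -0.13;0 0 0 0 0 -0.13;0 0 0 0 0 -0.13"

```text
time_s: 22.6
ee_pos: [0.5778, -0.2528, 0.3665]
tcp_rot: [-2.28, -2.159, 0.001]
contact_force: [-0.2, 0.2, 0.1]
finger_gap: 0.0427
```

```bash
python3 - <<'E'
from mv import *
rel([((.578,-.252,.279),-2.9)])
E
```

```text
t 22.6 p [ 0.578 -0.253  0.367] gap 0.042728276226289136 F [-0.222  0.228  0.1  ]
[0.07 0.03 8.75] [-0.002 -0.001 -0.004] dist 0.088
```

Call:
apply_moves --plan "0 0 2 0 0 0;0 0 4 0 0 0;0 0 6 0 0 0;0 0 8 0 0 0;0 0 8.7 0 0 0;0 0 8.7 0 0 0;0 0 8.7 0 0 0"

```text
time_s: 23.18
ee_pos: [0.5781, -0.2529, 0.281]
tcp_rot: [-2.279, -2.162, 0.0]
contact_force: [-1.1, -0.8, 0.1]
finger_gap: 0.0427
```

Call:
apply_moves --plan "0 0 0 0 0 0;0 0 0 0 0 0;0 0 0 0 0 0;0 0 0 0 0 0;0 0 0 0 0 0;0 0 0 0 0 0" --gripper 1

```text
time_s: 23.68
ee_pos: [0.5788, -0.2533, 0.2829]
tcp_rot: [2.276, 2.161, 0.002]
contact_force: [-0.5, -0.5, 6.8]
finger_gap: 0.0078
```

```bash
python3 - <<'E'
from mv import *
rel([])
def f(d): 
    t=np.radians(d); return np.array([(-.205*np.cos(t)+.004*np.sin(t)), .205*np.sin(t)+.004*np.cos(t)])*100
print([ (d,(f(d)-f(92)).round(1).tolist()) for d in (90,86,81,76,71,66,61,56,51,47,44,42)])
print([ (d,(f(d)-f(42)).round(1).tolist()) for d in (40,36,31,27,23,19,15,12,9,7,5,4)])
print([ (d,(f(d)-f(4)).round(1).tolist()) for d in (3,2,1,0,-1,-2)])
E
```

```text
t 23.6833 p [ 0.579 -0.253  0.283] gap 0.00781793184428127 F [-0.535 -0.463  6.8  ]
[(90, [-0.7, 0.0]), (86, [-2.1, 0.0]), (81, [-3.9, -0.2]), (76, [-5.7, -0.5]), (71, [-7.4, -1.0]), (66, [-9.1, -1.6]), (61, [-10.7, -2.3]), (56, [-12.2, -3.3]), (51, [-13.7, -4.3]), (47, [-14.8, -5.2]), (44, [-15.6, -5.9]), (42, [-16.1, -6.5])]
[(40, [-0.5, -0.5]), (36, [-1.4, -1.6]), (31, [-2.4, -3.1]), (27, [-3.1, -4.4]), (23, [-3.7, -5.6]), (19, [-4.3, -7.0]), (15, [-4.7, -8.3]), (12, [-5.0, -9.4]), (9, [-5.2, -10.4]), (7, [-5.3, -11.1]), (5, [-5.4, -11.8]), (4, [-5.5, -12.2])]
[(3, [-0.0, -0.4]), (2, [-0.1, -0.7]), (1, [-0.1, -1.1]), (0, [-0.1, -1.4]), (-1, [-0.1, -1.8]), (-2, [-0.1, -2.1])]
```

Call:
apply_moves --plan "0 -0.7 0 0 0 0;0 -2.1 0 0 0 0;0 -3.9 0.2 0 0 0;0 -5.7 0.5 0 0 0;0 -7.4 1 0 0 0;0 -9.1 1.6 0 0 0;0 -10.7 2.3 0 0 0;0 -12.2 3.3 0 0 0;0 -13.7 4.3 0 0 0;0 -14.8 5.2 0 0 0;0 -15.6 5.9 0 0 0;0 -16.1 6.5 0 0 0"

```text
time_s: 24.68
ee_pos: [0.4163, -0.2454, 0.2174]
tcp_rot: [2.278, 2.161, -0.003]
contact_force: [-7.1, 0.4, 8.9]
finger_gap: 0.0072
```

Call:
apply_moves --plan "0 -0.5 0.5 0 0 0;0 -1.4 1.6 0 0 0;0 -2.4 3.1 0 0 0;0 -3.1 4.4 0 0 0;0 -3.7 5.6 0 0 0;0 -4.3 7 0 0 0;0 -4.7 8.3 0 0 0;0 -5 9.4 0 0 0;0 -5.2 10.4 0 0 0;0 -5.3 11.1 0 0 0;0 -5.4 11.8 0 0 0;0 -5.5 12.2 0 0 0"

```text
time_s: 25.68
ee_pos: [0.362, -0.2428, 0.0933]
tcp_rot: [2.277, 2.162, -0.003]
contact_force: [-0.5, -4.2, 0.9]
finger_gap: 0.0079
```

```bash
python3 - <<'E'
from mv import *
rel([])
s=snap('side','v1'); c=s['pixels'][200:440,200:500]; cv2.imwrite('pics/v1c.png',cv2.resize(c,None,fx=2.4,fy=2.4)[:,:,::-1])
E
```

```text
t 25.6833 p [ 0.362 -0.243  0.093] gap 0.007890860485444141 F [-0.491 -4.171  0.909]
```

View pics/v1c.png

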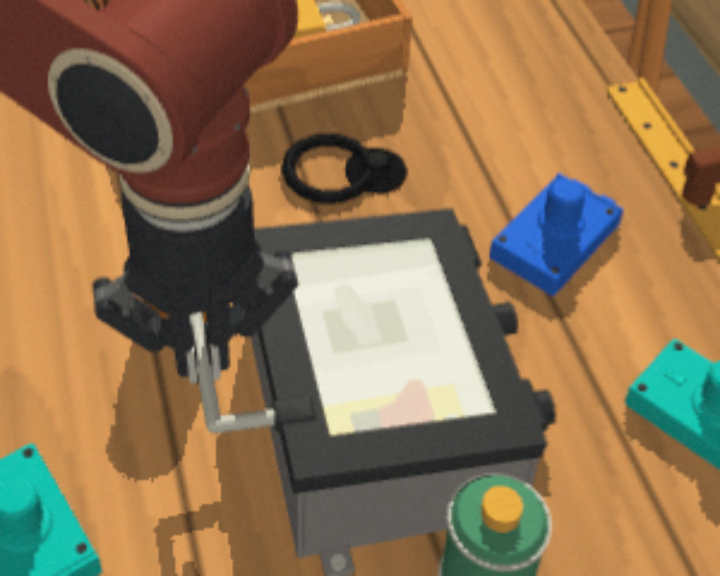

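Call:
apply_moves --plan "0 0 0.4 0 0 0;0 -0.1 0.8 0 0 0;0 -0.1 1.1 0 0 0;0 -0.1 1.3 0 0 0;0 -0.1 1.3 0 0 0"

```text
time_s: 26.15
ee_pos: [0.3613, -0.2427, 0.0806]
tcp_rot: [2.277, 2.162, -0.003]
contact_force: [-1.5, -6.6, -1.5]
finger_gap: 0.0076
```

Call:
apply_moves --plan "0 0 0.2 0 0 0;0 0 0.4 0 0 0;0 0 0.4 0 0 0"

```text
time_s: 26.4
ee_pos: [0.3613, -0.2428, 0.0783]
tcp_rot: [2.277, 2.163, -0.003]
contact_force: [-6.7, -2.8, 10.5]
finger_gap: 0.0076
```

Call:
apply_moves --plan "0 0 0.2 0 0 0;0 0 0.3 0 0 0;0 0 0.3 0 0 0"

```text
time_s: 26.65
ee_pos: [0.3614, -0.2429, 0.078]
tcp_rot: [-2.277, -2.163, 0.004]
contact_force: [-14.8, 6.0, 28.5]
finger_gap: 0.0075
```

```bash
python3 - <<'E'
from mv import *
rel([])
s=snap('side','v2'); s2=snap('top','v2t')
for q in (s,s2):
    P=cloud(q,np.ones((480,640),bool)); 
    a=np.radians(-2.9); L=(P[:,:2]-[.486,-.2475])@np.array([[np.cos(a),-np.sin(a)],[np.sin(a),np.cos(a)]])
    m=(abs(L[:,1])<.095)&(P[:,2]>.08)&(P[:,2]<.115)
    for lo,hi in((-.078,-.058),(.055,.075)):
        k=m&(L[:,0]>lo)&(L[:,0]<hi)&(L[:,1]<-.02); print(k.sum(),np.median(P[k,2]))
    k=m&(abs(L[:,0])<.078)
    A=np.c_[L[k,0],np.ones(k.sum())]; print('slope',np.linalg.lstsq(A,P[k,2],rcond=None)[0])
E
```

```text
t 26.65 p [ 0.361 -0.243  0.078] gap 0.007517119061004375 F [-14.755   6.015  28.472]
553 0.0925116016453451
516 0.09234851856571819
slope [0.    0.092]
0 nan
326 0.09238647061366789
slope [0.002 0.092]
  return _methods._mean(a, axis=axis, dtype=dtype,
  ret = ret.dtype.type(ret / rcount)
```

Call:
apply_moves --plan "0 0 -0.2 0 0 0;0 0 -0.3 0 0 0"

```text
time_s: 26.92
ee_pos: [0.3613, -0.2428, 0.0783]
tcp_rot: [2.277, 2.163, -0.003]
contact_force: [-5.7, -3.3, 4.3]
finger_gap: 0.0076
```

Call:
apply_moves --plan "0 0 0 0 0 0;0 0 0 0 0 0;0 0 0 0 0 0;0 0 0 0 0 0;0 0 0 0 0 0" --gripper 0.5

```text
time_s: 27.33
ee_pos: [0.3612, -0.2412, 0.0763]
tcp_rot: [-2.277, -2.163, -0.001]
contact_force: [0.7, -0.3, -0.4]
finger_gap: 0.0429
```

Call:
apply_moves --plan "0 0 -1 0 0 0;0 0 -3 0 0 0;0 0 -6 0 0 0;0 0 -9 0 0 0;0 0 -12 0 0 0;0 0 -16 0 0 0;0 0 -20 0 0 0;0 0 -24 0 0 0;0 0 -24 0 0 0;0 0 -24 0 0 0"

```text
time_s: 28.17
ee_pos: [0.3623, -0.2425, 0.3213]
tcp_rot: [2.273, 2.158, 0.001]
contact_force: [0.0, 0.2, -0.4]
finger_gap: 0.0428
```

```bash
python3 - <<'E'
from mv import *
rel([])
s=snap('side','w1'); s2=snap('top','w1t')
for q in (s,s2):
    P=cloud(q,np.ones((480,640),bool)); 
    a=np.radians(-2.9); L=(P[:,:2]-[.486,-.2475])@np.array([[np.cos(a),-np.sin(a)],[np.sin(a),np.cos(a)]])
    m=(abs(L[:,1])<.095)&(P[:,2]>.08)&(P[:,2]<.115)
    k=m&(abs(L[:,0])<.078)&(L[:,1]<.0)
    A=np.c_[L[k,0],np.ones(k.sum())]; print('slope',k.sum(),np.linalg.lstsq(A,P[k,2],rcond=None)[0])
    k=(abs(L[:,0]+.125)<.006)&(abs(L[:,1])<.05)&(P[:,2]>.07)&(P[:,2]<.12);print('bar z',k.sum(),P[k,2].max() if k.any() else None)
    Q=P[(P[:,2]>.023)&(P[:,2]<.038)&(abs(P[:,0]-.4337)<.055)&(abs(P[:,1]-.168)<.066)]
    print('lock',len(Q),np.median(Q[:,2]),cv2.minAreaRect((Q[:,:2]*1000).astype(np.float32))[:2])
    for c in ((.366,-.116),(.5084,-.362)):
        C=P[(np.hypot(P[:,0]-c[0],P[:,1]-c[1])<.055)&(P[:,2]>.02)&(P[:,2]<.13)]; C=C[C[:,2]>C[:,2].max()-.012]; print('cyl',C.mean(0),C[:,2].max())
c=s['pixels'][90:440,180:520]; cv2.imwrite('pics/w1c.png',cv2.resize(c,None,fx=1.7,fy=1.7)[:,:,::-1])
E
```

```text
t 28.1667 p [ 0.362 -0.242  0.321] gap 0.042845550877955045 F [ 0.037  0.225 -0.369]
slope 5078 [-0.004  0.092]
bar z 324 0.09600105726895472
lock 230 0.03151952367037083 ((422.2669677734375, 173.0080108642578), (40.71284103393555, 61.56673812866211))
cyl [ 0.366 -0.118  0.11 ] 0.11463249407190196
cyl [ 0.51  -0.343  0.092] 0.09896003443457059
slope 3083 [0.    0.092]
bar z 208 0.09794928182171915
lock 1253 0.030400071245115467 ((434.9237060546875, 167.94000244140625), (64.44563293457031, 111.69970703125))
cyl [ 0.366 -0.115  0.11 ] 0.115982057893864
cyl [ 0.512 -0.34   0.093] 0.0999767813095352
```

View pics/w1c.png

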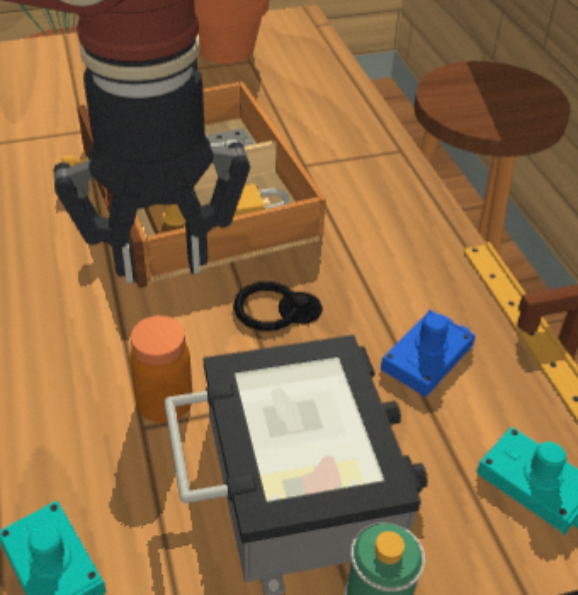

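```bash
python3 -c "
from h import *
print(env.hand_in()); print(readout.sense()['time_s'])"
```

```text
the job is handed in; nothing more can be done
None
the job is handed in; nothing more can be done
```

The job is done and handed in at about 28 s of the 72 s allowed. `env.hand_in()` reports no verdict, so what follows rests on my own last checks.

**What I did**
1. I lifted the bronze rim lock off the cover by its knob and set it down in the padlock's compartment. I let go only after the floor took the load.
2. I swung the cover up by its handle to about 1.6 rad.
3. I pushed the red toggle over to off with closed fingers.
4. I gripped the handle again, lowered the cover under control until it met the rim, and let go.

**What the last checks showed**
- **Lock:** it lies flat. The top camera measured its case as 64 × 112 mm at (0.435, 0.168), with the case top near 30 mm, as it should be on the drawer floor.
- **Cover:** it is shut, with a slope under 0.005 rad and its surface at 92 mm.
- **Red toggle:** before the cover went down, the top camera had its tip on the hinge side at x = 0.508, against 0.464 when it was on. Those positions mirror each other about the pivot, so it is fully over. Through the window it still leans that way.
- **Grey toggle:** it is still on.
- **Jar, tin, ring handle and padlock:** they look unmoved in the pictures. I did not re-measure the padlock, ring handle or butt hinge at the end. The butt hinge was partly hidden by the gripper in the last side view.
- **Arm:** it is clear of everything.

**Checks that disagreed**
- The tin's measured centre differed between checks by about 20 mm. Points from the cover edge had mixed into that measurement. Its pixel position in the side picture is the same as at the start, about (409, 412), so I take it as unmoved.
- The last side-camera reading of the lock was partly hidden by the arm, so I relied on the top camera.

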